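# Fan film sample cards along the inspection tray

### The job

Continue the fan of film sample cards in the grey tray. Lay the red card along the tray so that one end rests on roughly the last third of the fixed blank lead card and its other end slopes down onto the tray floor, then lay the blue card on the red one in the same way, so that they form a straight, evenly overlapping shingled row. Lay them down rather than dropping them, and leave the green card where it is.

Things in the scene. Friction and masses are not known exactly. Their poses are not given: they have to be found in the camera images.
- lead_card (a point): Centre (half-way up, 8 mm above bench) of the cream-windowed white lead card, 90 x 55 x 8 mm, top 12 mm above bench, fixed in the grey tray; x along tray, z up; +x end at the tray's end wall, the fan grows to -x. Tray fixed, inside 270 x 130 mm, floor 4 mm and rim 12 mm above bench, 220 mm of it from here to -x. A third is 30 mm: centres 60 mm apart, slope 8 deg. Over half, a card stays level.
- red_center (a point): Loose film sample card: rigid black frame, 90 (x) x 55 (y) x 8 mm, about 50 g, with a red film window and two rows of small white marks; lies flat on the bench. This point is its centre, half-way up (4 mm above the bench); x along its length, y across, z up. It looks the same after a half turn.
- blue_center (a point): Loose film sample card: rigid black frame, 90 (x) x 55 (y) x 8 mm, about 50 g, with a blue film window and two rows of small white marks; lies flat on the bench. This point is its centre, half-way up (4 mm above the bench); x along its length, y across, z up. It looks the same after a half turn.
- green_center (a point): Loose film sample card: rigid black frame, 90 (x) x 55 (y) x 8 mm, about 50 g, with a green film window and two rows of small white marks; lies flat on the bench. This point is its centre, half-way up (4 mm above the bench); x along its length, y across, z up. It looks the same after a half turn. Not part of this fan.
Things that resemble listed ones, but are neither listed nor needed, are in the scene too. Leave any yellow look-alike of the part that bears red_center alone.

How it is judged:
By the outcome, as a careful person would: the job done as asked, in the order asked, and still so for the second after the job is handed in, with the robot touching nothing.
It also fails if it takes over 51 s, if anything falls off the work surface, if the arm or the gripper's body presses on something with over 40 N, if the wrist force passes 120 N, or if a joint passes its speed limit or range.

### The arm

A 6-joint arm with a two-finger parallel gripper is mounted at the origin on the work surface. World frame = base frame: x ahead of the robot, y to its left, z up, the work surface at z = 0. Lengths are in mm, angles in rad, forces in N, time in s.
With the tool pointing down it reaches from about 250 to 725 mm from the base axis. Payload 9.7 kg.
Tool frame: the origin (TCP) lies midway between the tips of the shut fingers; the grasp point (between the pads) lies 19 mm behind it; z points along the fingers, y is the direction in which the jaws open and shut (so a half turn about z gives the same grasp; the last joint's range is limited). The gripper opens to 85 mm and grips with 20 to 120 N. Pads are 22 mm wide; open, the fingers measure 114 mm over their backs; the gripper's body (76 mm by 85 mm) begins 54 mm behind the grasp point. The pads swing forward as they close: fully open they stand 13 mm farther back than shut.
Start: joints at [1.282, 0.087, 0.176, 1.66, 0, 1.571], TCP at [156.638, 527.22, 231.284] pointing down, gripper open.
Joint ranges: [-3.13, 3.13], [-0.85, 1.81], [-1.15, 1.24], [-2.2, 2.28], [-1.44, 1.52], [-3.14, 3.14]. Speed limits (rad/s): [2.22, 2.22, 2.57, 3.14, 3.14, 3.14].

### API

Orientations are given as a rotation vector (axis times angle).
In Python, from rig import get_obs, read_camera, workorder gives the robot as it stands. The module is installed in compiled form; this text tells all that it offers.
- The arm moves only by the tool apply_moves, never from a script. Its argument "increments" is a list of rows, each an object with "dp": the shift along the tool's x, y, z in cm, a list of three; "angular": the turn, a rotation vector about the tool's x, y, z in degrees, a list of three; "hand": the opening in per cent of the stroke, from 0 (shut) to 100 (fully open). In form: [{"dp": [x, y, z], "angular": [wx, wy, wz], "hand": hand}, ...]. A call has 1 to 5 rows; each row shifts and turns the commanded pose from where the row before left it, along the tool's axes as they then stand; what a row does not reach is not made up. A row lasts 1/10 s, in which the tool goes at most 50 mm and 8.59 degrees, less where a joint would pass 70% of its speed; a pose out of reach is approached as far as the arm can. A call is refused whole if a number of a shift passes 5 or a number of a turn 8.59, either way. A call with a gripper value outside its range is refused whole. The fingers move at their own pace and stop on an object; "squeeze" is the grip in N (left out, the last holds). Time passes only in rows, so rows that do not move let the fingers close. It gives the time, the measured TCP pose, the force and the opening at its end, in the units of the state.
- get_obs(): the state, without advancing time (a new reading comes with each control period).
- read_camera(name): name is "side" or "top" or "wrist"; returns a dict with "frame" (384x512x3 uint8, red, green, blue), "range_z" (384x512 float32, mm along the optical axis (not along the pixel's ray), 0 where there is no reading), "intrinsics" (3x3 intrinsics, pixels), "k1" (the pictures are not rectified: a ray, as slopes to the right and down, at radius r is drawn at 1 + k1 r^2 times it, then the intrinsics apply), "R" (3x3) and "t" (3): a world point X has camera coordinates R X + t. Camera axes: x right, y down, z forward; pixel columns grow to the right and rows downward; lengths in mm; the calibration is good to about 2 mm. A picture is of the moment at which its call begins.
- workorder.hand_in(): hands the job in, once; it reports no verdict.
The state is a dict: "t": time; "q": joint angles; "qd": joint speeds; "tau": joint torques, N m; "tool_pos": TCP position; "tool_rot": TCP orientation; "ft_force": force on the tool from outside, world axes, zero at the start; "ft_torque": the same for the moment, N m; "grip_width": opening from 0.0 (shut) to 1.0 (fully open).
Only numpy, scipy, OpenCV 4.12 (cv2) and the standard library are available. Lean on these libraries where they do the work, as an engineer would, in place of code of your own. Each camera call takes 0.05 s, during which the arm holds its last target.

## Working session

There is one attempt and no reset: what is moved stays moved. The work goes in short steps, Python scripts to look and compute and a tool call to move; the robot and the scene stay as the last step left them, time stands still between calls to the robot, and variables do not carry over. Pictures are saved under pics/ and viewed, and the job is handed in when it is done.

Besides the shell and the picture viewer there is one more tool, called after ">>>" by a JSON object that holds its "method" and its "body", one argument or row to a line. apply_moves: Moves the arm, as the interface text tells. Its arguments: {"type":"object","properties":{"increments":{"type":"array"},"squeeze":{"type":"number"}},"required":["increments"]}

```bash
mkdir -p pics; cat > h.py <<'E'
import numpy as np, cv2
from rig import get_obs, read_camera
def save(name,fn):
    c=read_camera(name); cv2.imwrite('pics/'+fn,c['frame'][:,:,::-1]); np.save('pics/'+fn[:-4]+'.npy',c,allow_pickle=True); return c
def ray(c,u,v):
    K=np.array(c['intrinsics'],float);k1=c['k1']
    # distorted slopes = s*(1+k1 r^2), r of undistorted
    p=cv2.undistortPoints(np.array([[[u,v]]],float),K,np.array([k1,0,0,0,0.]),None,None)[0,0]
    R=np.array(c['R']);t=np.array(c['t'])
    return -R.T@t, R.T@np.array([p[0],p[1],1])
def onplane(c,u,v,z):
    o,d=ray(c,u,v); return o+d*(z-o[2])/d[2]
def proj(c,X):
    p=np.array(c['R'])@np.array(X,float)+np.array(c['t']); s=p[:2]/p[2]; s=s*(1+c['k1']*(s@s)); K=np.array(c['intrinsics']); return K[:2,:2]@s+K[:2,2]
E
python3 - <<'E'
from h import *
for n in ['top','side','wrist']:
    c=save(n,n+'0.png'); print(n,c['intrinsics'].tolist(),c['k1'],-np.array(c['R']).T@c['t'])
print(get_obs())
E
```

```text
top [[373.7274624772631, 0.0, 258.30472749184435], [0.0, 373.7274624772631, 190.2716932864151], [0.0, 0.0, 1.0]] 8.43498453416683e-05 [504.54746516  22.08744711 852.28627818]
side [[421.80758486956563, 0.0, 256.43660249302695], [0.0, 421.80758486956563, 184.1680173180529], [0.0, 0.0, 1.0]] -0.11126551425186551 [446.26355767 654.28896195 706.51167356]
wrist [[282.5954317940301, 0.0, 251.01134481595844], [0.0, 282.5954317940301, 191.58059902915846], [0.0, 0.0, 1.0]] -0.06296556313137251 [ 88.24756445 546.9527415  373.15057399]
{'t': 0.15, 'q': array([1.28198109e+00, 8.73725286e-02, 1.75326709e-01, 1.65977047e+00,
       3.03365163e-05, 1.57081220e+00]), 'qd': array([ 3.55130222e-04, -4.30515192e-04,  2.82623667e-04,  6.30846605e-05,
        8.63142610e-04,  1.41932677e-03]), 'tau': array([-5.58181764e-04, -5.20763075e+01,  4.65044188e+01,  1.38271018e-02,
       -1.04070618e-04,  1.10175139e-05]), 'tool_pos': array([156.59653536, 527.07319466, 230.73000523]), 'tool_rot': array([-4.52093974e-01, -3.10871391e+00,  1.57852940e-03]), 'ft_force': array([ 0.01436953, -0.12773864, -0.35864238]), 'ft_torque': array([0.00548456, 0.0185951 , 0.00054781]), 'grip_width': 0.9984854450100591}
```

View pics/top0.png

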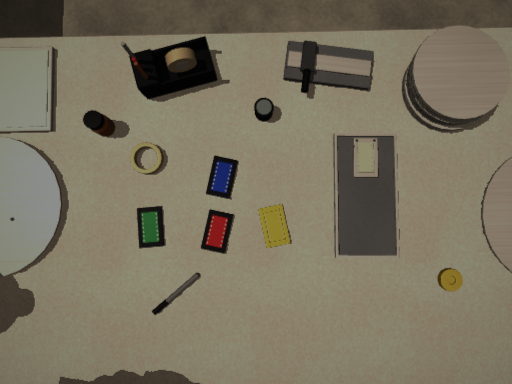

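View pics/side0.png

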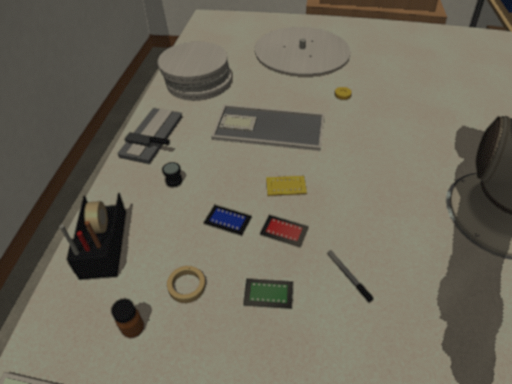

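View pics/wrist0.png

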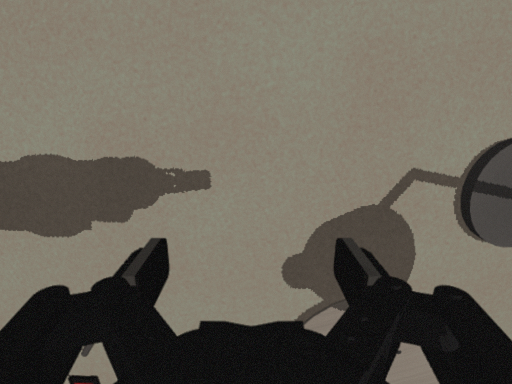

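The top view shows red at (217,231), blue (222,177), green (150,227), the yellow look-alike (275,226), and the tray around (366,196) with its lead card at (366,157). Next I measure the cards and the tray.

```bash
cat > meas.py <<'E'
from h import *
def colmask(f,col):
    hsv=cv2.cvtColor(f,cv2.COLOR_RGB2HSV);H,S,V=cv2.split(hsv)
    if col=='red': m=((H<10)|(H>170))&(S>150)&(V>70)
    if col=='blue': m=(H>108)&(H<130)&(S>130)&(V>50)
    if col=='green': m=(H>45)&(H<80)&(S>110)&(V>40)
    return m.astype(np.uint8)*255
def rects(c,col,z):
    m=cv2.morphologyEx(colmask(c['frame'],col),cv2.MORPH_CLOSE,np.ones((5,5)))
    cs,_=cv2.findContours(m,cv2.RETR_EXTERNAL,cv2.CHAIN_APPROX_NONE)
    out=[]
    for k in cs:
        if cv2.contourArea(k)<60: continue
        P=np.array([onplane(c,*p[0],z)[:2] for p in k],np.float32)
        (cx,cy),(w,h),a=cv2.minAreaRect(P)
        if w<h: w,h,a=h,w,a+90
        a=(a+90)%180-90
        out.append((round(cx,1),round(cy,1),round(w,1),round(h,1),round(a,2)))
    return out
E
python3 - <<'E'
from meas import *
for n in ['top','side']:
    c=np.load(f'pics/{n}0.npy',allow_pickle=True).item()
    for col in ['red','blue','green']: print(n,col,rects(c,col,8))
    f=c['frame']; hsv=cv2.cvtColor(f,cv2.COLOR_RGB2HSV)
    x0,x1,y0,y1=(325,410,125,265) if n=='top' else (205,335,100,155)
    cv2.imwrite(f'pics/{n}_tray.png',cv2.resize(f[y0:y1,x0:x1,::-1],None,fx=4.2 if n=='top' else 6,fy=4.2 if n=='top' else 6,interpolation=cv2.INTER_CUBIC))
c=np.load('pics/top0.npy',allow_pickle=True).item()
for u,v in [(337,138),(395,136),(337,255),(396,255),(354,138),(378,138),(354,177),(378,177)]: print(u,v,onplane(c,u,v,12).round(1), c['range_z'][v,u])
E
```

```text
top red [(480.5, 116.0, 67.8, 37.2, -13.78)]
top blue [(603.6, 103.5, 68.5, 37.5, -13.44)]
top green [(494.2, 266.4, 68.3, 37.8, 4.14)]
side red [(482.2, 112.3, 66.7, 37.7, -13.91)]
side blue [(603.7, 100.7, 70.7, 39.8, -12.27)]
side green []
337 138 [ 685.5 -161.8   12. ] 862.4329
395 136 [ 687.1 -294.3   12. ] 855.45
337 255 [ 421.6 -151.5   12. ] 831.96375
396 255 [ 418.6 -282.8   12. ] 834.9421
354 138 [ 684.6 -200.6   12. ] 852.87744
378 138 [ 683.3 -255.3   12. ] 861.9076
354 177 [ 595.2 -196.8   12. ] 850.2236
378 177 [ 594.  -251.1   12. ] 851.0072
```

View pics/top_tray.png

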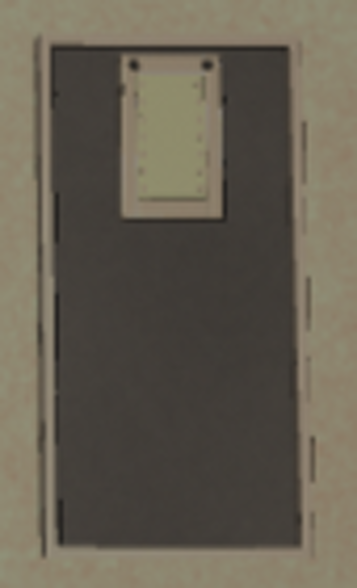

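View pics/side_tray.png

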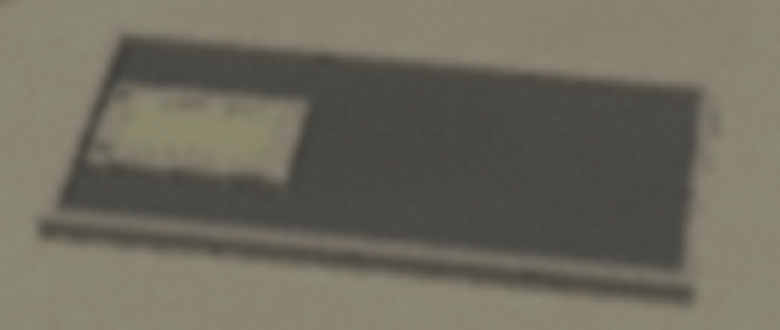

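```bash
python3 - <<'E'
from meas import *
for n in ['top','side']:
    c=np.load(f'pics/{n}0.npy',allow_pickle=True).item(); f=c['frame']
    hsv=cv2.cvtColor(f,cv2.COLOR_RGB2HSV)
    x0,x1,y0,y1=(337,396,136,255) if n=='top' else (214,325,107,148)
    s=8
    big=cv2.resize(f[y0:y1,x0:x1],None,fx=s,fy=s,interpolation=cv2.INTER_CUBIC)
    g=cv2.cvtColor(big,cv2.COLOR_RGB2GRAY); hs=cv2.cvtColor(big,cv2.COLOR_RGB2HSV)
    def rep(m,lab):
        cs,_=cv2.findContours(m.astype(np.uint8)*255,cv2.RETR_EXTERNAL,cv2.CHAIN_APPROX_NONE)
        for k in cs:
            if cv2.contourArea(k)<8000: continue
            P=np.array([onplane(c,(p[0][0]+.5)/s-.5+x0,(p[0][1]+.5)/s-.5+y0,12)[:2] for p in k],np.float32)
            r=cv2.minAreaRect(P);print(n,lab,np.round(r[0],1),np.round(r[1],1),round(r[2],2), 'hull x',P[:,0].min(),P[:,0].max(),'y',P[:,1].min(),P[:,1].max())
    print(hs[40:300:40,g.shape[1]//2,1], np.unique(g)[[0,-1]])
    rep(cv2.morphologyEx(((hs[:,:,1]>75)).astype(np.uint8),cv2.MORPH_OPEN,np.ones((9,9))),'cream')
    card=(g>95).astype(np.uint8)
    # keep away from wall
    rep(cv2.morphologyEx(card,cv2.MORPH_OPEN,np.ones((65,65))),'card')
    rep((g<95),'floor')
E
```

```text
[59 62 63 63 64 62 64] [ 32 140]
top card [ 640.5 -224.6] [54.3 89.2] 87.56 hull x 595.8739 685.3912 y -252.38817 -195.6877
top floor [ 555.5 -222.4] [131.7 268.7] 88.57 hull x 419.87076 691.12177 y -290.94067 -153.4903
[27 18 18 17 17 23 39] [ 63 135]
side card [ 630.1 -137.6] [113.3  30. ] 7.26 hull x 571.98425 688.17267 y -147.85768 -115.88207
side card [ 640.9 -228.2] [59.4 90.3] 88.21 hull x 596.3877 685.8364 y -258.3041 -198.17558
side card [ 475.5 -298.2] [131.3  37. ] 7.61 hull x 411.66748 542.62573 y -325.26755 -286.62314
side card [ 699.1 -249.2] [25.6 80.4] 11.81 hull x 690.1949 719.78705 y -288.98044 -208.40033
side floor [ 558.7 -148.7] [ 12.2 264.8] 88.64 hull x 426.21835 690.9083 y -157.69199 -140.91446
side floor [ 556.1 -227.4] [129.2 270.4] 88.49 hull x 420.48322 692.2532 y -294.43784 -159.64943
```

```bash
cat > plan.py <<'E'
from h import *
from scipy.spatial.transform import Rotation as Ro
import sys
def Rt(a,tilt=0,s=1):
    a=np.radians(a); y=s*np.array([-np.sin(a),np.cos(a),0]); z=np.array([0,0,-1.]); x=np.cross(y,z)
    R=np.array([x,y,z]).T
    return Ro.from_rotvec(-np.radians(tilt)*np.array([-np.sin(a),np.cos(a),0])).as_matrix()@R
def rows(p,R,step=45,dg=8,n=None):
    "plan from measured pose to TCP p, R"
    o=get_obs(); P=o['tool_pos'].copy(); C=Ro.from_rotvec(o['tool_rot']).as_matrix(); p=np.array(p,float)
    W=Ro.from_matrix(C.T@R).as_rotvec(degrees=True)
    print('now',P.round(1),'ax',C.round(2).tolist(),'q',o['q'].round(2),'d world',(p-P).round(1),'turn tool',W.round(2),'t',o['t'])
    N=n or int(max(np.ceil(np.linalg.norm(p-P)/step),np.ceil(np.linalg.norm(W)/dg),1))
    for i in range(N):
        d=(C.T@(p-P)/(N-i))/10; d=d.round(2)
        w=(Ro.from_matrix(C.T@R).as_rotvec(degrees=True)/(N-i)).round(1)
        print('{"dp":%s,"angular":%s}'%(d.tolist(),w.tolist()))
        P=P+C@d*10; C=C@Ro.from_rotvec(w,degrees=True).as_matrix()
    print('end',P.round(1))
E
python3 - <<'E'
from plan import *
o=get_obs();C=Ro.from_rotvec(o['tool_rot']).as_matrix();print(C.round(2))
for s in (1,-1):
  print(s);rows([481,114,150],Rt(-13.85,0,s))
E
```

```text
[[-0.96  0.28 -0.  ]
 [ 0.28  0.96 -0.  ]
 [ 0.   -0.   -1.  ]]
1
now [156.6 527.1 230.7] ax [[-0.96, 0.28, -0.0], [0.28, 0.96, -0.0], [0.0, -0.0, -1.0]] q [1.28 0.09 0.18 1.66 0.   1.57] d world [ 324.4 -413.1  -80.7] turn tool [-0.06 -0.   -2.7 ] t 0.15
{"dp":[-3.57, -2.53, 0.68],"angular":[-0.0, -0.0, -0.2]}
{"dp":[-3.56, -2.54, 0.67],"angular":[-0.0, -0.0, -0.2]}
{"dp":[-3.55, -2.55, 0.68],"angular":[-0.0, -0.0, -0.2]}
{"dp":[-3.55, -2.57, 0.67],"angular":[-0.0, -0.0, -0.2]}
{"dp":[-3.54, -2.58, 0.68],"angular":[-0.0, -0.0, -0.2]}
{"dp":[-3.53, -2.59, 0.67],"angular":[-0.0, -0.0, -0.2]}
{"dp":[-3.52, -2.6, 0.68],"angular":[-0.0, -0.0, -0.2]}
{"dp":[-3.51, -2.62, 0.67],"angular":[-0.0, -0.0, -0.3]}
{"dp":[-3.49, -2.63, 0.68],"angular":[-0.0, -0.0, -0.2]}
{"dp":[-3.49, -2.65, 0.67],"angular":[-0.0, -0.0, -0.3]}
{"dp":[-3.47, -2.66, 0.68],"angular":[-0.0, -0.0, -0.2]}
{"dp":[-3.46, -2.68, 0.67],"angular":[-0.1, -0.0, -0.3]}
end [481. 114. 150.]
-1
now [156.6 527.1 230.7] ax [[-0.96, 0.28, -0.0], [0.28, 0.96, -0.0], [0.0, -0.0, -1.0]] q [1.28 0.09 0.18 1.66 0.   1.57] d world [ 324.4
[... 605 characters left out ...]
"dp":[-1.71, 1.52, 0.35],"angular":[0.0, 0.0, 7.7]}
{"dp":[-1.49, 1.73, 0.35],"angular":[0.0, 0.0, 7.7]}
{"dp":[-1.24, 1.92, 0.35],"angular":[0.0, 0.0, 7.7]}
{"dp":[-0.97, 2.07, 0.36],"angular":[0.0, 0.0, 7.7]}
{"dp":[-0.69, 2.18, 0.35],"angular":[0.0, 0.0, 7.7]}
{"dp":[-0.39, 2.25, 0.36],"angular":[0.0, 0.0, 7.7]}
{"dp":[-0.08, 2.28, 0.35],"angular":[0.0, 0.0, 7.7]}
{"dp":[0.22, 2.27, 0.36],"angular":[0.0, 0.0, 7.7]}
{"dp":[0.53, 2.22, 0.35],"angular":[0.0, 0.0, 7.7]}
{"dp":[0.82, 2.13, 0.36],"angular":[0.0, 0.0, 7.8]}
{"dp":[1.1, 2.0, 0.35],"angular":[0.0, 0.0, 7.7]}
{"dp":[1.36, 1.84, 0.36],"angular":[0.0, 0.0, 7.8]}
{"dp":[1.59, 1.63, 0.35],"angular":[0.1, 0.0, 7.7]}
end [481. 114. 150.]
```

>>> {"method": "apply_moves", "body": {
  "increments": [
    {"dp": [-3.5, -2.6, 0.7], "angular": [0, 0, -0.2], "hand": 100},
    {"dp": [-3.5, -2.6, 0.7], "angular": [0, 0, -0.2], "hand": 100},
    {"dp": [-3.5, -2.6, 0.7], "angular": [0, 0, -0.2], "hand": 100},
    {"dp": [-3.5, -2.6, 0.7], "angular": [0, 0, -0.2], "hand": 100},
    {"dp": [-3.5, -2.6, 0.7], "angular": [0, 0, -0.2], "hand": 100}
  ]
}}

```text
t: 0.65
tool_pos: [289.2, 352.2, 195.8]
tool_rot: [0.424, 3.113, -0.0]
ft_force: [0.4, -0.1, 0.4]
grip_width: 1.001
```

>>> {"method": "apply_moves", "body": {
  "increments": [
    {"dp": [-3.5, -2.6, 0.7], "angular": [0, 0, -0.2], "hand": 100},
    {"dp": [-3.5, -2.6, 0.7], "angular": [0, 0, -0.2], "hand": 100},
    {"dp": [-3.5, -2.6, 0.7], "angular": [0, 0, -0.3], "hand": 100},
    {"dp": [-3.5, -2.6, 0.7], "angular": [0, 0, -0.3], "hand": 100},
    {"dp": [-3.5, -2.6, 0.7], "angular": [0, 0, -0.3], "hand": 100}
  ]
}}

```text
t: 1.15
tool_pos: [424.5, 181.0, 161.0]
tool_rot: [0.389, 3.117, 0.0]
ft_force: [1.2, 0.8, 0.3]
grip_width: 1.001
```

```bash
python3 - <<'E'
from plan import *
rows([481,114,110],Rt(-13.85,0,1))
E
```

```text
now [424.5 181.  161. ] ax [[-0.97, 0.25, 0.0], [0.25, 0.97, 0.0], [-0.0, 0.0, -1.0]] q [ 0.4  -0.14 -0.18  1.53  0.    0.65] d world [ 56.5 -67.  -51. ] turn tool [ 0.01  0.01 -0.39] t 1.15
{"dp":[-2.38, -1.7, 1.7],"angular":[0.0, 0.0, -0.1]}
{"dp":[-2.37, -1.7, 1.7],"angular":[0.0, 0.0, -0.1]}
{"dp":[-2.37, -1.71, 1.7],"angular":[0.0, 0.0, -0.2]}
end [481. 114. 110.]
```

>>> {"method": "apply_moves", "body": {
  "increments": [
    {"dp": [-2.4, -1.7, 1.7], "angular": [0, 0, -0.1], "hand": 80},
    {"dp": [-2.4, -1.7, 1.7], "angular": [0, 0, -0.1], "hand": 80},
    {"dp": [-2.4, -1.7, 1.7], "angular": [0, 0, -0.2], "hand": 80},
    {"dp": [0, 0, 3], "angular": [0, 0, 0], "hand": 80},
    {"dp": [0, 0, 2], "angular": [0, 0, 0], "hand": 80}
  ],
  "squeeze": 30
}}

```text
t: 1.65
tool_pos: [480.8, 114.5, 58.2]
tool_rot: [-0.381, -3.117, 0.001]
ft_force: [0.0, -0.2, 0.5]
grip_width: 0.803
```

```bash
python3 - <<'E'
from plan import *
from meas import rects
rows([481,114,30],Rt(-13.85,0,1))
c=save('wrist','wrist1.png'); print(rects(c,'red',8)); print(get_obs()['grip_width'])
c=save('side','side1.png'); print(rects(c,'red',8))
E
```

```text
now [480.8 114.5  58.2] ax [[-0.97, 0.24, -0.0], [0.24, 0.97, -0.0], [0.0, -0.0, -1.0]] q [ 0.23 -0.04 -0.29  1.32  0.    0.48] d world [  0.2  -0.5 -28.2] turn tool [-0.05 -0.1  -0.1 ] t 1.65
{"dp":[-0.04, -0.04, 2.82],"angular":[-0.0, -0.1, -0.1]}
end [481. 114.  30.]
[(481.9, 113.6, 68.0, 37.4, -13.46)]
0.8006191604335774
[(459.6, 116.8, 33.1, 23.7, 84.43), (509.5, 110.8, 33.2, 25.3, -61.7)]
```

View pics/wrist1.png

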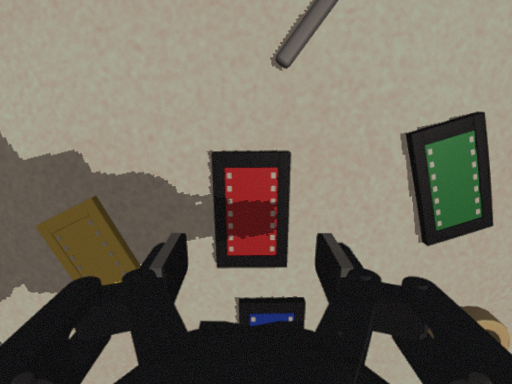

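View pics/side1.png

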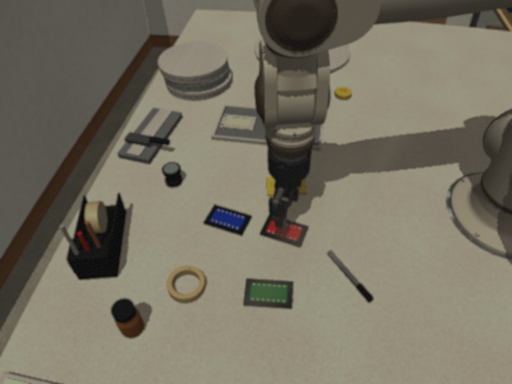

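The wrist view shows the red card centred between the open fingers, at pixel (251,209). It measures (481.9, 113.6), which agrees with the other two views. I'm descending now.

>>> {"method": "apply_moves", "body": {
  "increments": [
    {"dp": [-0.05, -0.05, 2.5], "angular": [0, 0, -0.1], "hand": 80},
    {"dp": [0, 0, 2.0], "angular": [0, 0, 0], "hand": 80},
    {"dp": [0, 0, 1.1], "angular": [0, 0, 0], "hand": 80},
    {"dp": [0, 0, 0.2], "angular": [0, 0, 0], "hand": 80},
    {"dp": [0, 0, 0], "angular": [0, 0, 0], "hand": 80}
  ]
}}

```text
t: 2.25
tool_pos: [481.7, 115.2, 3.1]
tool_rot: [0.375, 3.118, 0.0]
ft_force: [0.2, -0.2, -0.5]
grip_width: 0.803
```

```bash
python3 - <<'E'
from plan import *
c=save('wrist','wrist2.png'); print(get_obs()['tool_pos'],get_obs()['ft_force'])
# depth at fingertip regions: 3D points
K=np.array(c['intrinsics']);
for (u,v) in [(178,240),(165,250),(328,240),(340,250),(175,236),(330,236)]:
    o,d=ray(c,u,v); print(u,v,c['range_z'][v,u],(o+d*c['range_z'][v,u]).round(1))
E
```

```text
[482.01215911 115.20713218   3.47096223] [ 0.29460518  0.04155564 -0.44584912]
178 240 134.74266 [462.5  83.1  22.8]
165 250 125.64009 [461.9  79.6  32.4]
328 240 134.66643 [479.5 153.   22.8]
340 250 124.08404 [479.7 155.6  33.7]
175 236 138.91524 [461.8  80.6  18.4]
330 236 139.10179 [480.1 155.2  18.2]
```

View pics/wrist2.png

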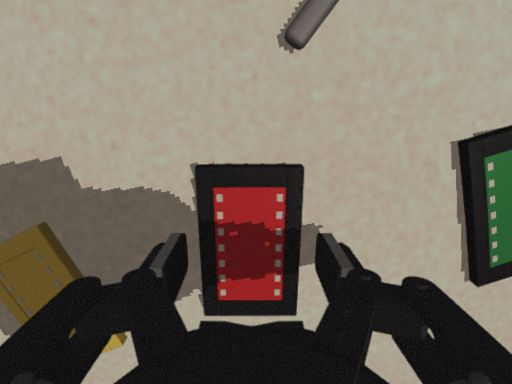

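>>> {"method": "apply_moves", "body": {
  "increments": [
    {"dp": [0, 0, 0.5], "angular": [0, 0, 0], "hand": 75},
    {"dp": [0, 0, 0.1], "angular": [0, 0, 0], "hand": 72},
    {"dp": [0, 0, 0], "angular": [0, 0, 0], "hand": 70}
  ]
}}

```text
t: 2.6
tool_pos: [481.4, 115.0, -3.7]
tool_rot: [-0.376, -3.119, 0.0]
ft_force: [-0.3, 1.0, 0.1]
grip_width: 0.701
```

```bash
python3 - <<'E'
from plan import *
c=save('wrist','wrist3.png'); print(get_obs()['tool_pos'],get_obs()['ft_force'],get_obs()['grip_width'])
f=cv2.resize(c['frame'][180:320,140:370,::-1],None,fx=3,fy=3,interpolation=cv2.INTER_CUBIC); cv2.imwrite('pics/w3.png',cv2.convertScaleAbs(f,alpha=2.0,beta=20))
for u in (178,185,190,318,325,332):
  print(u,[ (v,ray(c,u,v)[0][2].__add__(ray(c,u,v)[1][2]*c['range_z'][v,u]).round(1)) for v in range(225,250,3)])
E
```

```text
[481.44731563 114.96170107  -3.60476003] [0.02461069 0.00092706 0.18983771] 0.697299091235332
178 [(225, np.float64(0.6)), (228, np.float64(-0.2)), (231, np.float64(-0.1)), (234, np.float64(-0.0)), (237, np.float64(12.8)), (240, np.float64(15.3)), (243, np.float64(18.5)), (246, np.float64(22.2)), (249, np.float64(24.7))]
185 [(225, np.float64(0.4)), (228, np.float64(-1.4)), (231, np.float64(5.1)), (234, np.float64(8.6)), (237, np.float64(13.0)), (240, np.float64(15.1)), (243, np.float64(18.9)), (246, np.float64(22.3)), (249, np.float64(23.8))]
190 [(225, np.float64(0.8)), (228, np.float64(0.9)), (231, np.float64(4.5)), (234, np.float64(9.2)), (237, np.float64(12.7)), (240, np.float64(13.6)), (243, np.float64(13.2)), (246, np.float64(13.9)), (249, np.float64(14.7))]
318 [(225, np.float64(-0.1)), (228, np.float64(-0.2)), (231, np.float64(3.4)), (234, np.float64(7.9)), (237, np.float64(12.1)), (240, np.float64(15.6)), (243, np.float64(18.8)), (246, np.float64(21.5)), (249, np.float64(23.9))]
325 [(225, np.float64(-0.2)), (228, np.float64(-0.6)), (231, np.float64(-0.2)), (234, np.float64(0.2)), (237, np.float64(12.6)), (240, np.float64(15.9)), (243, np.float64(18.4)), (246, np.float64(21.6)), (249, np.float64(24.8))]
332 [(225, np.float64(-1.1)), (228, np.float64(-0.4)), (231, np.float64(0.5)), (234, np.float64(-0.8)), (237, np.float64(1.0)), (240, np.float64(0.6)), (243, np.float64(9.9)), (246, np.float64(14.0)), (249, np.float64(25.2))]
```

View pics/w3.png

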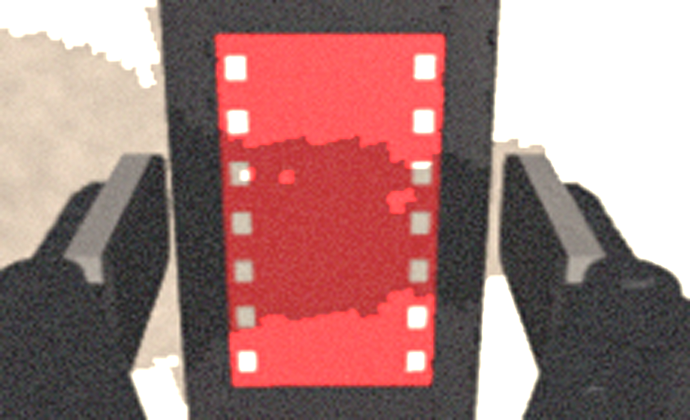

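The fingertips straddle the red card, left at crop x=160 and right at x=505, with tips about 3 mm above the bench. I'm closing the gripper.

>>> {"method": "apply_moves", "body": {
  "increments": [
    {"dp": [0, 0, 0], "angular": [0, 0, 0], "hand": 66},
    {"dp": [0, 0, 0], "angular": [0, 0, 0], "hand": 62},
    {"dp": [0, 0, 0], "angular": [0, 0, 0], "hand": 55},
    {"dp": [0, 0, 0], "angular": [0, 0, 0], "hand": 50},
    {"dp": [0, 0, 0], "angular": [0, 0, 0], "hand": 50}
  ],
  "squeeze": 40
}}

```text
t: 3.15
tool_pos: [481.6, 115.0, -3.2]
tool_rot: [0.376, 3.118, 0.0]
ft_force: [-1.8, -0.5, 5.6]
grip_width: 0.625
```

>>> {"method": "apply_moves", "body": {
  "increments": [
    {"dp": [0, 0, -0.5], "angular": [0, 0, 0], "hand": 50},
    {"dp": [0, 0, -1.5], "angular": [0, 0, 0], "hand": 50},
    {"dp": [0, 0, -3], "angular": [0, 0, 0], "hand": 50},
    {"dp": [0, 0, -4], "angular": [0, 0, 0], "hand": 50},
    {"dp": [0, 0, 0], "angular": [0, 0, 0], "hand": 50}
  ]
}}

```text
t: 3.65
tool_pos: [483.9, 115.5, 91.6]
tool_rot: [0.375, 3.112, 0.004]
ft_force: [0.6, 0.0, -0.4]
grip_width: 0.63
```

```bash
python3 - <<'E'
from plan import *
from meas import *
o=get_obs();print(o['tool_pos'],o['ft_force'],o['grip_width'])
c=save('wrist','wrist4.png');
# range on card
m=cv2.erode(colmask(c['frame'],'red'),np.ones((3,3)))
v,u=np.nonzero(m);P=np.array([ (lambda od:od[0]+od[1]*c['range_z'][b,a])(ray(c,a,b)) for a,b in zip(u,v)])
R=Ro.from_rotvec(o['tool_rot']).as_matrix(); T=(P-o['tool_pos'])@R
A=np.c_[T[:,:2],np.ones(len(T))]; k=np.linalg.lstsq(A,T[:,2],rcond=None)[0]; print('top plane tool frame z=ax+by+c',k, 'tilt deg',np.degrees(k[:2]))
z=o['tool_pos'][2]-k[2]; r=rects(c,'red',z); print(z,r)
for q in r: print('in tool', R.T@(np.array([q[0],q[1],z])-o['tool_pos']))
E
```

```text
[483.85817494 115.5384277   91.61662849] [ 0.61281911  0.01597058 -0.42690242] 0.6301359338109773
top plane tool frame z=ax+by+c [-1.25434799e-01 -2.37758186e-04 -1.05896310e+01] tilt deg [-7.18688459 -0.01362254]
102.20625952503269 [(484.5, 114.7, 67.8, 37.7, -13.74)]
in tool [ -0.89352655  -0.62536859 -10.58610931]
```

View pics/wrist4.png

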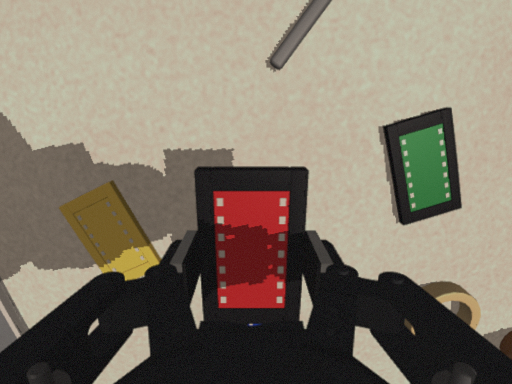

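```bash
cat >> plan.py <<'E'
def cardfit(c,col,o):
    from meas import colmask
    m=cv2.erode(colmask(c['frame'],col),np.ones((3,3)))
    n,l,st,_=cv2.connectedComponentsWithStats(m); i=1+np.argmax(st[1:,4]); m=(l==i)
    v,u=np.nonzero(m);P=np.array([ (lambda od:od[0]+od[1]*c['range_z'][b,a])(ray(c,a,b)) for a,b in zip(u,v)])
    R=Ro.from_rotvec(o['tool_rot']).as_matrix(); T=(P-o['tool_pos'])@R
    A=np.c_[T[:,:2],np.ones(len(T))]
    k=np.linalg.lstsq(A,T[:,2],rcond=None)[0]
    res=T[:,2]-A@k; g=abs(res)<3*np.median(abs(res))+.5; k=np.linalg.lstsq(A[g],T[g,2],rcond=None)[0]
    print(col,'tilt deg (tool x,y)',np.degrees(np.arctan(k[:2])).round(2),'c',k[2].round(2),'T x range',np.percentile(T[:,0],[1,99]).round(1),'y',np.percentile(T[:,1],[1,99]).round(1), 'rms',res[g].std().round(2))
E
python3 - <<'E'
from plan import *
o=get_obs()
for n,p in (('wrist1',None),('wrist2',[482.0,115.2,3.47]),('wrist4',o['tool_pos'])):
    c=np.load(f'pics/{n}.npy',allow_pickle=True).item()
    if p is None: p=[480.9,114.5,58.2]
    oo=dict(tool_pos=np.array(p),tool_rot=o['tool_rot'] if n=='wrist4' else np.array([0.375,3.118,0]))
    cardfit(c,'red',oo)
    if n=='wrist4': cardfit(c,'green',oo)
E
```

```text
red tilt deg (tool x,y) [ 0.01 -0.01] c 51.25 T x range [-34.2  31.5] y [-17.7  16.3] rms 3.19
red tilt deg (tool x,y) [-0.    0.08] c -3.49 T x range [-33.4  32.8] y [-18.9  15.7] rms 2.06
red tilt deg (tool x,y) [ 0.15 -0.02] c -12.71 T x range [-34.6  31.6] y [-17.8  17.3] rms 2.51
green tilt deg (tool x,y) [-0.17  0.46] c 81.43 T x range [-8.7 57.6] y [125.3 166.2] rms 8.28
```

```bash
python3 - <<'E'
from plan import *
from meas import colmask
o=get_obs()
c=np.load('pics/wrist4.npy',allow_pickle=True).item()
for col in ('red',):
    m=cv2.erode(colmask(c['frame'],col),np.ones((3,3)))
    R=Ro.from_rotvec(o['tool_rot']).as_matrix()
    for v in range(190,310,8):
        us=[u for u in range(225,280,4) if m[v,u]]
        P=np.array([ (lambda od:od[0]+od[1]*c['range_z'][v,a])(ray(c,a,v)) for a in us])
        if len(us): T=(P-o['tool_pos'])@R; print(v,T[:,0].mean().round(1),np.median(T[:,2]).round(1),T[:,2].min().round(1),T[:,2].max().round(1))
E
```

```text
198 28.4 -12.5 -13.4 -11.2
206 24.4 -12.9 -14.0 -11.5
214 20.1 -12.6 -13.9 -11.9
222 15.8 -12.7 -14.1 -11.9
230 11.3 -12.6 -13.2 -11.5
238 7.0 -12.8 -13.4 -12.1
246 2.4 -12.6 -13.6 -11.9
254 -2.2 -12.9 -13.6 -12.0
262 -7.0 -12.9 -13.7 -11.7
270 -11.7 -13.3 -14.1 -11.6
278 -16.9 -12.7 -13.9 -11.4
286 -21.9 -12.6 -13.1 -11.9
294 -27.1 -12.6 -13.4 -11.9
302 -32.3 -12.6 -13.5 -11.8
```

```bash
cat >> plan.py <<'E'
def goal(lead,ang,tilt,dist,cz,off):
    e=np.array([np.cos(np.radians(ang)),np.sin(np.radians(ang))])
    C=np.r_[np.array(lead)-dist*e,cz]; R=Rt(ang,tilt,1); return C-R@np.array(off,float),R
E
python3 - <<'E'
from plan import *
p,R=goal((640.7,-225.5),-2.4,0,60,70,(-1,-.4,-9.7)); rows(p,R,42)
E
```

```text
now [483.  115.3  89. ] ax [[-0.97, 0.24, 0.0], [0.24, 0.97, 0.0], [-0.0, 0.0, -1.0]] q [ 0.23 -0.05 -0.24  1.38  0.    0.47] d world [  96.8 -337.9  -28.7] turn tool [  0.1    0.25 -11.35] t 3.7
{"dp":[-1.94, -3.39, 0.32],"angular":[0.0, 0.0, -1.3]}
{"dp":[-1.86, -3.43, 0.32],"angular":[0.0, 0.0, -1.3]}
{"dp":[-1.78, -3.48, 0.32],"angular":[0.0, 0.0, -1.2]}
{"dp":[-1.71, -3.51, 0.32],"angular":[0.0, 0.0, -1.3]}
{"dp":[-1.62, -3.55, 0.32],"angular":[0.0, 0.1, -1.2]}
{"dp":[-1.55, -3.58, 0.32],"angular":[0.0, 0.0, -1.3]}
{"dp":[-1.47, -3.62, 0.32],"angular":[0.0, 0.1, -1.2]}
{"dp":[-1.39, -3.65, 0.31],"angular":[0.0, 0.0, -1.3]}
{"dp":[-1.31, -3.68, 0.31],"angular":[0.1, 0.1, -1.2]}
end [ 579.7 -222.5   60.3]
```

>>> {"method": "apply_moves", "body": {
  "increments": [
    {"dp": [-1.9, -3.4, 0], "angular": [0, 0, -1.3], "hand": 50},
    {"dp": [-1.9, -3.4, 0], "angular": [0, 0, -1.3], "hand": 50},
    {"dp": [-1.8, -3.5, 0], "angular": [0, 0, -1.2], "hand": 50},
    {"dp": [-1.7, -3.5, 0], "angular": [0, 0, -1.3], "hand": 50},
    {"dp": [-1.6, -3.5, 0], "angular": [0, 0, -1.2], "hand": 50}
  ]
}}

```text
t: 4.2
tool_pos: [534.9, -73.7, 85.1]
tool_rot: [-0.202, -3.134, -0.0]
ft_force: [0.7, 0.4, -0.7]
grip_width: 0.631
```

>>> {"method": "apply_moves", "body": {
  "increments": [
    {"dp": [-1.5, -3.6, 0], "angular": [0, 0, -1.3], "hand": 50},
    {"dp": [-1.5, -3.6, 0], "angular": [0, 0, -1.2], "hand": 50},
    {"dp": [-1.4, -3.6, 0], "angular": [0, 0, -1.3], "hand": 50},
    {"dp": [-1.3, -3.7, 0], "angular": [0, 0, -1.2], "hand": 50},
    {"dp": [0, 0, 0], "angular": [0, 0, 0], "hand": 50}
  ]
}}

```text
t: 4.7
tool_pos: [577.9, -225.7, 84.2]
tool_rot: [-0.072, -3.139, 0.0]
ft_force: [-1.4, 0.9, -0.3]
grip_width: 0.628
```

>>> {"method": "apply_moves", "body": {
  "increments": [
    {"dp": [0, 0, 0], "angular": [0, 0, 0], "hand": 50},
    {"dp": [0, 0, 0], "angular": [0, 0, 0], "hand": 50}
  ]
}}

```text
t: 4.9
tool_pos: [577.4, -221.2, 85.4]
tool_rot: [-0.067, -3.14, -0.001]
ft_force: [-0.7, 0.5, -0.1]
grip_width: 0.628
```

```bash
python3 - <<'E'
from plan import *
from meas import rects
o=get_obs()
p,R=goal((640.7,-225.5),-2.4,0,60,70,(-1,-.4,-9.7)); rows(p,R,42)
c=save('wrist','wrist5.png'); cardfit(c,'red',o)
zt=o['tool_pos'][2]+13.7; r=rects(c,'red',zt)[0]; print(r, Ro.from_rotvec(o['tool_rot']).as_matrix().T@(np.array([r[0],r[1],zt])-o['tool_pos']))
E
```

```text
now [ 577.4 -221.2   85.4] ax [[-1.0, 0.04, -0.0], [0.04, 1.0, 0.0], [0.0, 0.0, -1.0]] q [-0.37  0.24  0.07  1.4   0.   -0.32] d world [  2.4  -1.3 -25.1] turn tool [ 0.04 -0.08 -0.04] t 4.9
{"dp":[-0.25, -0.13, 2.51],"angular":[0.0, -0.1, -0.0]}
end [ 579.8 -222.6   60.3]
red tilt deg (tool x,y) [-0.01  0.2 ] c -10.06 T x range [-33.6  32.4] y [-18.4  17.2] rms 1.64
(576.3, -221.8, 65.9, 36.7, -2.38) [  1.08466087  -0.6399264  -13.69893421]
```

View pics/wrist5.png

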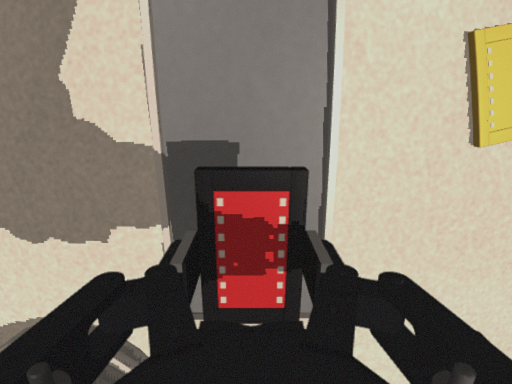

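```bash
python3 - <<'E'
from plan import *
p,R=goal((641,-225.5),-2.4,7.6,60,27,(-.5,-.5,-7.2)); rows(p,R,42,n=4)
E
```

```text
now [ 577.6 -221.    85.8] ax [[-1.0, 0.04, -0.0], [0.04, 1.0, 0.0], [0.0, 0.0, -1.0]] q [-0.37  0.24  0.07  1.4   0.   -0.32] d world [  4.   -1.6 -66. ] turn tool [ 0.03 -7.65 -0.01] t 4.95
{"dp":[-0.1, -0.04, 1.65],"angular":[0.0, -1.9, -0.0]}
{"dp":[-0.05, -0.03, 1.65],"angular":[0.0, -1.9, -0.0]}
{"dp":[0.01, -0.04, 1.66],"angular":[0.0, -1.9, -0.0]}
{"dp":[0.06, -0.03, 1.65],"angular":[0.0, -1.9, -0.0]}
end [ 581.5 -222.5   19.8]
```

>>> {"method": "apply_moves", "body": {
  "increments": [
    {"dp": [-0.1, -0.04, 1.65], "angular": [0, -1.9, 0], "hand": 50},
    {"dp": [-0.05, -0.03, 1.65], "angular": [0, -1.9, 0], "hand": 50},
    {"dp": [0, -0.04, 1.65], "angular": [0, -1.9, 0], "hand": 50},
    {"dp": [0.06, -0.03, 1.65], "angular": [0, -1.9, 0], "hand": 50},
    {"dp": [0, 0, 0], "angular": [0, 0, 0], "hand": 50}
  ]
}}

```text
t: 5.45
tool_pos: [580.0, -221.8, 18.1]
tool_rot: [0.063, 3.011, -0.002]
ft_force: [-1.0, -0.2, -0.6]
grip_width: 0.629
```

>>> {"method": "apply_moves", "body": {
  "increments": [
    {"dp": [0, 0, 0], "angular": [0, 0, 0], "hand": 50},
    {"dp": [0, 0, 0], "angular": [0, 0, 0], "hand": 50},
    {"dp": [0, 0, 0], "angular": [0, 0, 0], "hand": 50}
  ]
}}

```text
t: 5.75
tool_pos: [582.8, -223.6, 21.5]
tool_rot: [0.064, 3.007, -0.005]
ft_force: [0.3, -0.2, 0.0]
grip_width: 0.632
```

```bash
python3 - <<'E'
from plan import *
p,R=goal((641,-225.5),-2.4,7.6,60,15,(-.5,-.5,-7.2)); rows(p,R,42,n=1)
c=save('side','side2.png');s=save('top','top2.png');print(get_obs()['ft_force'],get_obs()['tool_pos'])
cv2.imwrite('pics/s2.png',cv2.resize(c['frame'][70:180,180:340,::-1],None,fx=4.8,fy=4.8,interpolation=cv2.INTER_CUBIC))
E
```

```text
now [ 582.8 -223.6   21.5] ax [[-0.99, 0.04, 0.13], [0.04, 1.0, -0.01], [-0.13, -0.0, -0.99]] q [-0.39  0.16 -0.16  1.13  0.04 -0.34] d world [ -1.3   1.1 -13.7] turn tool [-0.03  0.06 -0.02] t 5.75
{"dp":[0.32, 0.1, 1.34],"angular":[-0.0, 0.1, -0.0]}
end [ 581.5 -222.5    7.8]
[ 0.17388182  0.13495181 -0.05815352] [ 582.5754019  -223.61791099   21.0559099 ]
```

View pics/s2.png

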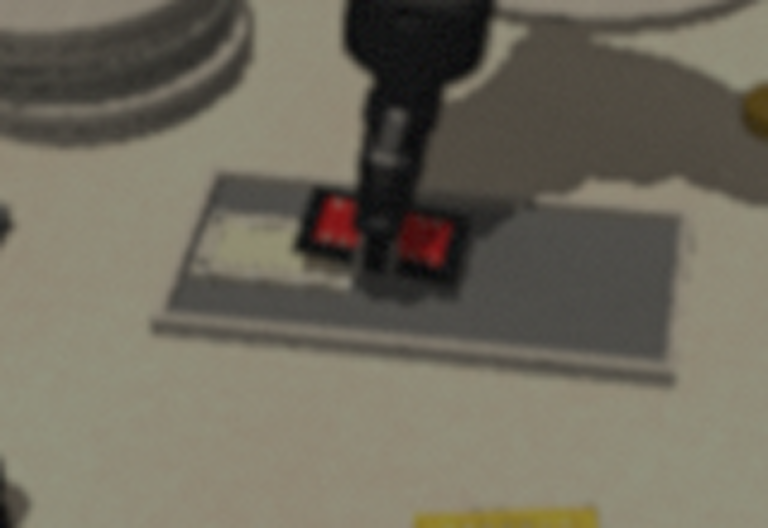

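The side view shows red hovering at crop (385,240), straight over the -x end of the lead card. I'm lowering it.

>>> {"method": "apply_moves", "body": {
  "increments": [
    {"dp": [0.2, 0.1, 0.5], "angular": [0, 0, 0], "hand": 50},
    {"dp": [0.1, 0, 0.4], "angular": [0, 0, 0], "hand": 50},
    {"dp": [0, 0, 0.2], "angular": [0, 0, 0], "hand": 50},
    {"dp": [0, 0, 0], "angular": [0, 0, 0], "hand": 50},
    {"dp": [0, 0, 0], "angular": [0, 0, 0], "hand": 50}
  ]
}}

```text
t: 6.35
tool_pos: [580.5, -222.5, 9.0]
tool_rot: [0.064, 3.008, -0.004]
ft_force: [0.2, -0.9, 0.3]
grip_width: 0.63
```

```bash
python3 - <<'E'
from plan import *
p,R=goal((641,-225.5),-2.4,7.6,60,14,(-.5,-.5,-7.2)); rows(p,R,42,n=1); print(get_obs()['ft_force'],get_obs()['ft_torque'])
E
```

```text
now [ 580.5 -222.5    9. ] ax [[-0.99, 0.04, 0.13], [0.04, 1.0, -0.01], [-0.13, 0.0, -0.99]] q [-0.39  0.16 -0.18  1.1   0.04 -0.34] d world [ 1.  -0.  -2.2] turn tool [-0.   -0.01 -0.05] t 6.35
{"dp":[-0.07, 0.0, 0.23],"angular":[-0.0, -0.0, -0.0]}
end [ 581.5 -222.5    6.8]
[ 0.18870561 -0.90531074  0.31970426] [ 0.01259445  0.11772874 -0.05925531]
```

>>> {"method": "apply_moves", "body": {
  "increments": [
    {"dp": [-0.1, 0, 0.1], "angular": [0, 0, 0], "hand": 50},
    {"dp": [0, 0, 0], "angular": [0, 0, 0], "hand": 50},
    {"dp": [0, 0, 0.1], "angular": [0, 0, 0], "hand": 50},
    {"dp": [0, 0, 0], "angular": [0, 0, 0], "hand": 50},
    {"dp": [0, 0, 0], "angular": [0, 0, 0], "hand": 50}
  ]
}}

```text
t: 6.85
tool_pos: [581.8, -222.6, 7.2]
tool_rot: [0.064, 3.008, -0.004]
ft_force: [0.3, -0.2, -0.9]
grip_width: 0.626
```

```bash
python3 - <<'E'
from plan import *
p,R=goal((641,-225.5),-2.4,7.6,60,14,(-.5,-.5,-7.2)); rows(p,R,42,n=1); print(get_obs()['ft_force'],get_obs()['ft_torque'])
E
```

```text
now [ 581.8 -222.6    7.2] ax [[-0.99, 0.04, 0.13], [0.04, 1.0, -0.01], [-0.13, -0.0, -0.99]] q [-0.39  0.16 -0.18  1.1   0.04 -0.34] d world [-0.3  0.1 -0.4] turn tool [-0.01 -0.   -0.05] t 6.85
{"dp":[0.03, 0.01, 0.04],"angular":[-0.0, -0.0, -0.0]}
end [ 581.5 -222.5    6.8]
[ 0.25837634 -0.17312367 -0.85583328] [ 0.02143526  0.13427952 -0.00159541]
```

No contact yet, so I'm creeping down in half-millimetre steps.

>>> {"method": "apply_moves", "body": {
  "increments": [
    {"dp": [0, 0, 0.06], "angular": [0, 0, 0], "hand": 50},
    {"dp": [0, 0, 0], "angular": [0, 0, 0], "hand": 50},
    {"dp": [0, 0, 0], "angular": [0, 0, 0], "hand": 50}
  ]
}}

```text
t: 7.15
tool_pos: [581.9, -222.6, 6.7]
tool_rot: [0.064, 3.008, -0.004]
ft_force: [-0.5, -0.2, 0.5]
grip_width: 0.625
```

>>> {"method": "apply_moves", "body": {
  "increments": [
    {"dp": [0, 0, 0.05], "angular": [0, 0, 0], "hand": 50},
    {"dp": [0, 0, 0], "angular": [0, 0, 0], "hand": 50},
    {"dp": [0, 0, 0], "angular": [0, 0, 0], "hand": 50}
  ]
}}

```text
t: 7.45
tool_pos: [582.0, -222.6, 6.6]
tool_rot: [0.064, 3.008, -0.004]
ft_force: [-3.1, 1.8, 6.2]
grip_width: 0.625
```

```bash
python3 - <<'E'
from plan import *
o=get_obs();print(o['tool_pos'],o['ft_force'],o['ft_torque'])
c=save('side','side3.png');
cv2.imwrite('pics/s3.png',cv2.resize(c['frame'][95:150,225:300,::-1],None,fx=10,fy=10,interpolation=cv2.INTER_CUBIC))
E
```

```text
[ 581.98059816 -222.59147697    6.63149874] [-3.12242954  1.81575304  6.17996317] [0.22071485 0.48995301 0.04650241]
```

View pics/s3.png

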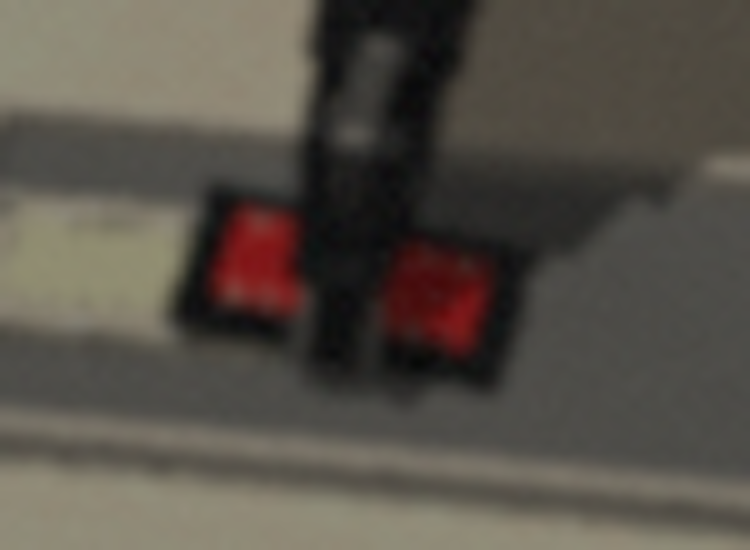

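Contact came at 6 N, at the predicted height. I'm opening gently, then retracting along the tool axis.

>>> {"method": "apply_moves", "body": {
  "increments": [
    {"dp": [0, 0, 0], "angular": [0, 0, 0], "hand": 66},
    {"dp": [0, 0, 0], "angular": [0, 0, 0], "hand": 72},
    {"dp": [0, 0, 0], "angular": [0, 0, 0], "hand": 78},
    {"dp": [0, 0, 0], "angular": [0, 0, 0], "hand": 80},
    {"dp": [0, 0, -1], "angular": [0, 0, 0], "hand": 80}
  ]
}}

```text
t: 8.0
tool_pos: [579.7, -222.1, 14.8]
tool_rot: [0.064, 3.011, -0.003]
ft_force: [0.3, -0.6, 0.1]
grip_width: 0.804
```

>>> {"method": "apply_moves", "body": {
  "increments": [
    {"dp": [0, 0, -2], "angular": [0, 0, 0], "hand": 80},
    {"dp": [0, 0, -4], "angular": [0, 1.9, 0], "hand": 80},
    {"dp": [0, 0, -4], "angular": [0, 1.9, 0], "hand": 80},
    {"dp": [0, 0, -2], "angular": [0, 1.9, 0], "hand": 80},
    {"dp": [0, 0, 0], "angular": [0, 1.9, 0], "hand": 80}
  ]
}}

```text
t: 8.5
tool_pos: [568.7, -222.6, 140.6]
tool_rot: [0.067, 3.136, -0.004]
ft_force: [0.5, -0.9, -0.4]
grip_width: 0.8
```

```bash
python3 - <<'E'
from plan import *
from meas import rects
o=get_obs();print(o['tool_pos'],o['ft_force'])
c=save('wrist','wrist6.png');cardfit(c,'red',o);print(rects(c,'red',18))
c=save('side','side4.png');print(rects(c,'red',18), rects(c,'blue',8))
cv2.imwrite('pics/s4.png',cv2.resize(c['frame'][95:150,215:325,::-1],None,fx=7,fy=7,interpolation=cv2.INTER_CUBIC))
rows([603.9,103,110],Rt(-13.2,0,1))
E
```

```text
[ 568.74933023 -222.56754739  140.59234065] [ 0.53388624 -0.89811589 -0.40980005]
red tilt deg (tool x,y) [ 7.43 -0.25] c 125.44 T x range [-44.3  20.3] y [-16.8  16.8] rms 3.19
[(581.7, -223.4, 69.2, 38.4, -2.37)]
[(580.4, -223.1, 75.8, 39.0, -13.74)] [(603.9, 100.9, 70.9, 40.2, -12.27)]
now [ 568.2 -222.1  136.4] ax [[-1.0, 0.04, 0.0], [0.04, 1.0, -0.0], [-0.0, -0.0, -1.0]] q [-0.37  0.21  0.14  1.49 -0.   -0.33] d world [ 35.7 325.1 -26.4] turn tool [-0.02  0.05 10.77] t 8.6
{"dp":[-0.27, 4.08, 0.33],"angular":[-0.0, 0.0, 1.3]}
{"dp":[-0.18, 4.08, 0.33],"angular":[-0.0, 0.0, 1.4]}
{"dp":[-0.08, 4.09, 0.33],"angular":[-0.0, 0.0, 1.3]}
{"dp":[0.01, 4.09, 0.33],"angular":[-0.0, 0.0, 1.4]}
{"dp":[0.11, 4.09, 0.33],"angular":[-0.0, 0.0, 1.3]}
{"dp":[0.2, 4.08, 0.33],"angular":[-0.0, 0.0, 1.4]}
{"dp":[0.31, 4.08, 0.32],"angular":[-0.0, 0.0, 1.3]}
{"dp":[0.39, 4.07, 0.33],"angular":[-0.0, 0.1, 1.4]}
end [603.9 103.  110. ]
```

View pics/s4.png

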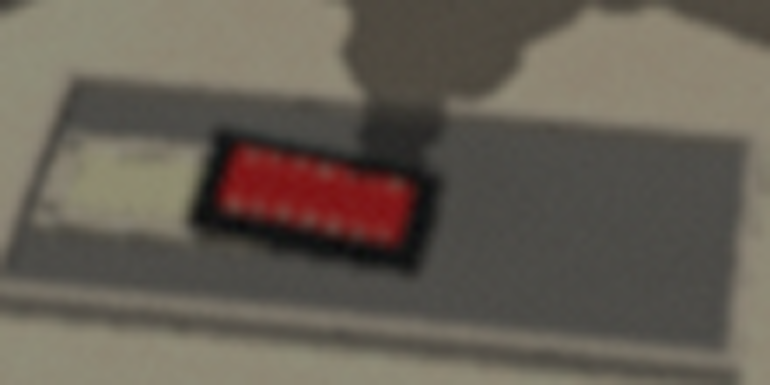

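View pics/wrist6.png

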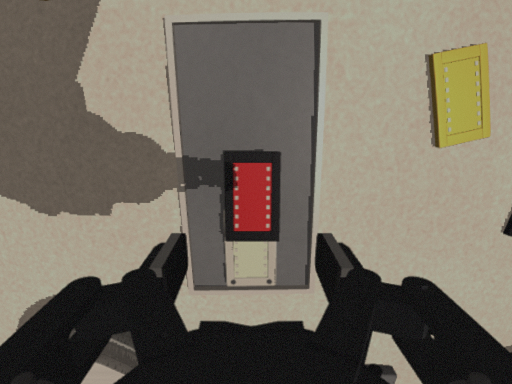

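Red is on its slope at 7.4°, aligned and resting on the lead card. In the wrist view red is at (252,196) and the lead card at (250,262). I'm checking overlap and straightness numerically while heading for blue.

```bash
python3 - <<'E'
from plan import *
c=np.load('pics/wrist6.npy',allow_pickle=True).item()
g=cv2.cvtColor(c['frame'],cv2.COLOR_RGB2GRAY).astype(float)
def edges(v,ul,ur):
    r=np.diff(g[v-1:v+2].mean(0)); return ul[0]+np.argmax(abs(r[ul[0]:ul[1]]))+.5, ur[0]+np.argmax(abs(r[ur[0]:ur[1]]))+.5
for v,z in ((160,14),(190,17.5),(220,21),(250,12),(260,12),(270,12)):
    a,b=edges(v,(215,234),(268,285)); A=onplane(c,a,v,z);B=onplane(c,b,v,z); print(v,a,b,A[:2].round(1),B[:2].round(1),'mid',((A+B)/2)[:2].round(1),'w',np.linalg.norm(A-B).round(1))
col=g[:,245:255].mean(1); d=np.diff(col)
for lo,hi,z in ((145,158,12),(234,246,23),(278,288,12)):
    v=lo+np.argmax(abs(d[lo:hi]))+.5; print('v',v,onplane(c,250,v,z).round(1))
E
```

```text
160 223.5 280.5 [ 543.8 -249.2] [ 546.  -194.4] mid [ 544.9 -221.8] w 54.8
190 233.5 279.5 [ 573.2 -241. ] [ 575.  -196.1] mid [ 574.1 -218.6] w 45.0
220 224.5 270.5 [ 602.9 -251.6] [ 604.8 -205.8] mid [ 603.8 -228.7] w 45.9
250 224.5 275.5 [ 641.  -255.1] [ 643.2 -200.7] mid [ 642.1 -227.9] w 54.5
260 225.5 275.5 [ 653.2 -254.9] [ 655.3 -200.9] mid [ 654.2 -227.9] w 54.1
270 225.5 273.5 [ 665.6 -255.8] [ 667.6 -203.2] mid [ 666.6 -229.5] w 52.6
v 149.5 [ 535.  -223.3   12. ]
v 241.5 [ 626.6 -227.2   23. ]
v 285.5 [ 686.5 -229.8   12. ]
```

>>> {"method": "apply_moves", "body": {
  "increments": [
    {"dp": [-0.3, 4.1, 0.3], "angular": [0, 0, 1.3], "hand": 80},
    {"dp": [-0.2, 4.1, 0.3], "angular": [0, 0, 1.4], "hand": 80},
    {"dp": [-0.1, 4.1, 0.3], "angular": [0, 0, 1.3], "hand": 80},
    {"dp": [0, 4.1, 0.3], "angular": [0, 0, 1.4], "hand": 80},
    {"dp": [0.1, 4.1, 0.3], "angular": [0, 0, 1.3], "hand": 80}
  ]
}}

```text
t: 9.1
tool_pos: [590.2, -16.5, 119.9]
tool_rot: [0.252, 3.131, 0.001]
ft_force: [-0.1, 0.1, 0.3]
grip_width: 0.807
```

>>> {"method": "apply_moves", "body": {
  "increments": [
    {"dp": [0.2, 4.1, 0.4], "angular": [0, 0, 1.4], "hand": 80},
    {"dp": [0.3, 4.1, 0.4], "angular": [0, 0, 1.3], "hand": 80},
    {"dp": [0.4, 4.1, 0.4], "angular": [0, 0, 1.4], "hand": 80},
    {"dp": [0, 0, 3], "angular": [0, 0, 0], "hand": 80},
    {"dp": [0, 0, 2], "angular": [0, 0, 0], "hand": 80}
  ]
}}

```text
t: 9.6
tool_pos: [603.5, 106.0, 56.5]
tool_rot: [-0.359, -3.12, -0.0]
ft_force: [-0.4, -0.4, -0.5]
grip_width: 0.804
```

>>> {"method": "apply_moves", "body": {
  "increments": [
    {"dp": [0, 0, 0], "angular": [0, 0, 0], "hand": 80},
    {"dp": [0, 0, 0], "angular": [0, 0, 0], "hand": 80}
  ]
}}

```text
t: 9.8
tool_pos: [603.9, 104.3, 58.5]
tool_rot: [-0.363, -3.12, -0.0]
ft_force: [0.1, 1.5, -0.0]
grip_width: 0.802
```

```bash
python3 - <<'E'
from plan import *
from meas import rects
o=get_obs();print(o['tool_pos'],o['ft_force'])
c=save('wrist','wrist7.png');cardfit(c,'blue',o);r=rects(c,'blue',8);print(r)
rows([r[0][0],r[0][1],3],Rt(r[0][4],0,1),n=3)
E
```

```text
[603.93495192 104.32481645  58.46688886] [ 0.05659619  1.49567801 -0.03206083]
blue tilt deg (tool x,y) [0.08 0.11] c 51.53 T x range [-34.2  31.4] y [-20.   13.7] rms 3.3
[(604.6, 100.9, 68.3, 37.7, -13.1)]
now [604.5 104.3  59.4] ax [[-0.97, 0.23, 0.0], [0.23, 0.97, 0.0], [-0.0, 0.0, -1.0]] q [0.17 0.24 0.01 1.35 0.   0.4 ] d world [  0.1  -3.4 -56.4] turn tool [ 0.03  0.06 -0.17] t 9.85
{"dp":[-0.03, -0.11, 1.88],"angular":[0.0, 0.0, -0.1]}
{"dp":[-0.02, -0.11, 1.88],"angular":[0.0, 0.0, -0.0]}
{"dp":[-0.03, -0.11, 1.88],"angular":[0.0, 0.1, -0.1]}
end [604.6 100.9   3. ]
```

View pics/wrist7.png

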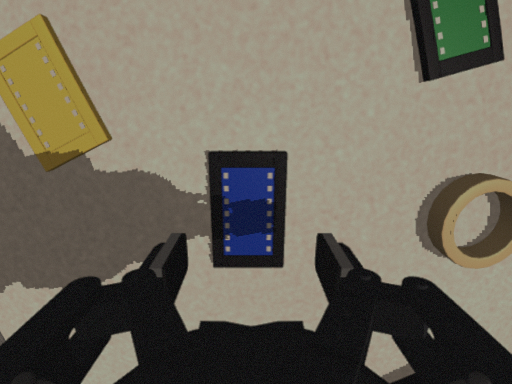

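Blue is centred at pixel (248,209), slightly left of the finger middle. I'm shifting about 3 mm and descending to the same height as before.

>>> {"method": "apply_moves", "body": {
  "increments": [
    {"dp": [0, -0.1, 1.9], "angular": [0, 0, 0], "hand": 80},
    {"dp": [-0.05, -0.1, 1.9], "angular": [0, 0, -0.1], "hand": 80},
    {"dp": [0, -0.1, 1.6], "angular": [0, 0, 0], "hand": 76},
    {"dp": [0, 0, 0.6], "angular": [0, 0, 0], "hand": 72},
    {"dp": [0, 0, 0], "angular": [0, 0, 0], "hand": 72}
  ]
}}

```text
t: 10.35
tool_pos: [603.9, 101.3, -2.0]
tool_rot: [-0.36, -3.12, 0.0]
ft_force: [0.2, -0.1, -0.2]
grip_width: 0.72
```

>>> {"method": "apply_moves", "body": {
  "increments": [
    {"dp": [0, 0, 0], "angular": [0, 0, 0], "hand": 72},
    {"dp": [0, 0, 0], "angular": [0, 0, 0], "hand": 72}
  ]
}}

```text
t: 10.55
tool_pos: [604.8, 101.6, -0.6]
tool_rot: [0.359, 3.119, 0.001]
ft_force: [0.1, -0.7, -0.1]
grip_width: 0.72
```

```bash
python3 - <<'E'
from plan import *
from meas import rects
o=get_obs();print(o['tool_pos'],o['ft_force'])
c=save('wrist','wrist8.png');cardfit(c,'blue',o);print(rects(c,'blue',8))
f=cv2.resize(c['frame'][180:320,140:370,::-1],None,fx=3,fy=3,interpolation=cv2.INTER_CUBIC); cv2.imwrite('pics/w8.png',cv2.convertScaleAbs(f,alpha=2.0,beta=20))
E
```

```text
[ 6.04791422e+02  1.01620293e+02 -5.83607511e-01] [ 0.07824391 -0.6825271  -0.08908236]
blue tilt deg (tool x,y) [-0.09  0.07] c -7.53 T x range [-33.2  33.1] y [-18.1  16.7] rms 1.46
[(604.4, 101.0, 67.4, 37.3, -13.09)]
```

View pics/w8.png

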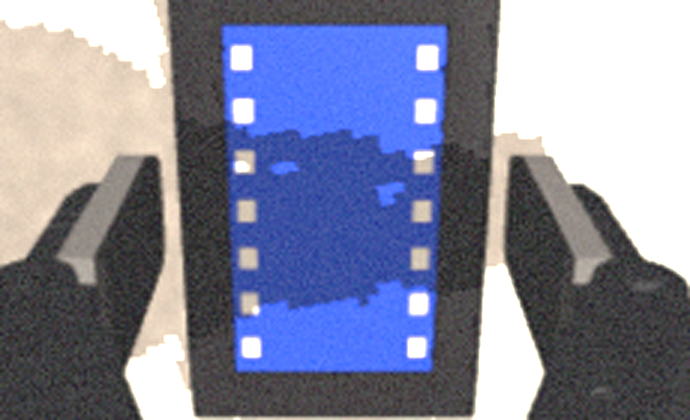

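The fingers straddle blue evenly, at crop x≈163 and 505. I'm lowering 2 mm and gripping.

>>> {"method": "apply_moves", "body": {
  "increments": [
    {"dp": [0, 0, 0.22], "angular": [0, 0, 0], "hand": 70},
    {"dp": [0, 0, 0], "angular": [0, 0, 0], "hand": 66},
    {"dp": [0, 0, 0], "angular": [0, 0, 0], "hand": 62},
    {"dp": [0, 0, 0], "angular": [0, 0, 0], "hand": 50},
    {"dp": [0, 0, 0], "angular": [0, 0, 0], "hand": 50}
  ]
}}

```text
t: 11.1
tool_pos: [604.3, 101.5, -3.6]
tool_rot: [0.36, 3.121, 0.0]
ft_force: [0.9, -0.1, 4.0]
grip_width: 0.628
```

>>> {"method": "apply_moves", "body": {
  "increments": [
    {"dp": [0, 0, 0], "angular": [0, 0, 0], "hand": 50},
    {"dp": [0, 0, -0.5], "angular": [0, 0, 0], "hand": 50},
    {"dp": [0, 0, -1.5], "angular": [0, 0, 0], "hand": 50},
    {"dp": [0, 0, -3], "angular": [0, 0, 0], "hand": 50},
    {"dp": [0, 0, -4], "angular": [0, 0, 0], "hand": 50}
  ]
}}

```text
t: 11.6
tool_pos: [603.0, 101.3, 86.1]
tool_rot: [-0.359, -3.118, 0.001]
ft_force: [1.2, 0.4, -1.0]
grip_width: 0.63
```

>>> {"method": "apply_moves", "body": {
  "increments": [
    {"dp": [0, 0, 0], "angular": [0, 0, 0], "hand": 50},
    {"dp": [0, 0, 0], "angular": [0, 0, 0], "hand": 50},
    {"dp": [0, 0, 0], "angular": [0, 0, 0], "hand": 50}
  ]
}}

```text
t: 11.9
tool_pos: [603.7, 101.4, 85.4]
tool_rot: [-0.36, -3.12, 0.0]
ft_force: [-0.3, 0.5, -1.0]
grip_width: 0.627
```

```bash
python3 - <<'E'
from plan import *
from meas import rects
o=get_obs();print(o['tool_pos'],o['ft_force'],o['grip_width'])
c=save('wrist','wrist9.png');cardfit(c,'blue',o)
zt=o['tool_pos'][2]+11.2; r=rects(c,'blue',zt)[0]; print(r, Ro.from_rotvec(o['tool_rot']).as_matrix().T@(np.array([r[0],r[1],zt])-o['tool_pos']))
c=np.load('pics/wrist5.npy',allow_pickle=True).item(); P=np.array([577.4,-221.2,85.4]); r=rects(c,'red',P[2]+11.2)[0]; print('red ref',r, np.array(r[:2])-P[:2])
c=save('top','top9.png'); print('top red',rects(c,'red',18))
rows([522.1,-220.8,85],Rt(-2.4,0,1))
E
```

```text
[603.66090873 101.40813656  85.36595058] [-0.26592561  0.54899672 -0.99538872] 0.6271183509880528
blue tilt deg (tool x,y) [0.04 0.06] c -10.56 T x range [-34.1  32.4] y [-18.2  17. ] rms 1.4
(604.3, 100.6, 67.9, 37.5, -13.07) [ -0.79326901  -0.64662836 -11.20063027]
red ref (577.7, -221.8, 67.2, 37.5, -2.38) [ 0.3 -0.6]
top red [(580.2, -219.8, 69.1, 37.4, -4.95)]
now [603.4 101.4  84.8] ax [[-0.97, 0.23, -0.0], [0.23, 0.97, -0.0], [0.0, -0.0, -1.0]] q [0.17 0.23 0.05 1.4  0.   0.4 ] d world [-8.130e+01 -3.222e+02  2.000e-01] turn tool [ -0.04  -0.12 -10.75] t 12.0
{"dp":[0.07, -4.15, 0.0],"angular":[-0.0, -0.0, -1.3]}
{"dp":[0.17, -4.15, 0.0],"angular":[-0.0, -0.0, -1.3]}
{"dp":[0.26, -4.15, 0.0],"angular":[-0.0, -0.0, -1.4]}
{"dp":[0.36, -4.14, 0.0],"angular":[-0.0, -0.0, -1.3]}
{"dp":[0.46, -4.13, 0.0],"angular":[-0.0, -0.0, -1.4]}
{"dp":[0.56, -4.11, 0.0],"angular":[-0.0, -0.0, -1.3]}
{"dp":[0.65, -4.1, 0.0],"angular":[-0.0, -0.1, -1.4]}
{"dp":[0.75, -4.09, 0.0],"angular":[-0.0, -0.0, -1.3]}
end [ 522.1 -220.8   85. ]
```

View pics/wrist9.png

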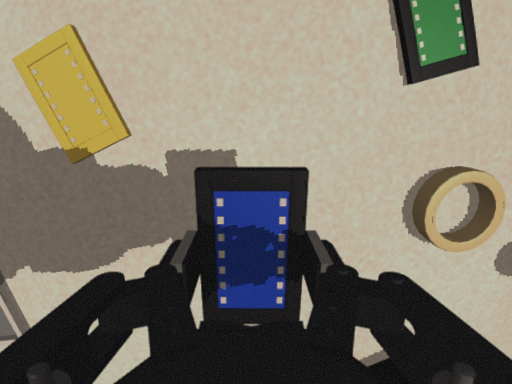

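View pics/top9.png

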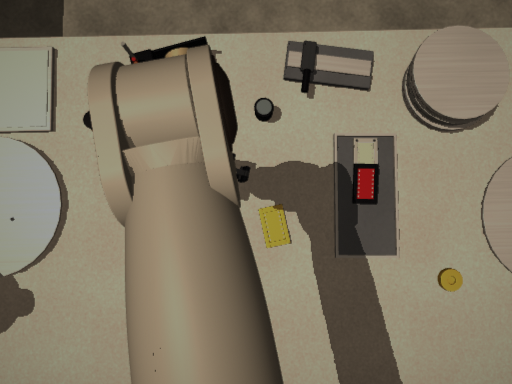

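Both views agree that red's spacing is right, but it sits about 2 mm to +y of the lead card's line. Blue is gripped flat. I'll bias blue 1 mm back toward the line.

>>> {"method": "apply_moves", "body": {
  "increments": [
    {"dp": [0.1, -4.1, 0], "angular": [0, 0, -1.3], "hand": 50},
    {"dp": [0.2, -4.1, 0], "angular": [0, 0, -1.3], "hand": 50},
    {"dp": [0.3, -4.1, 0], "angular": [0, 0, -1.4], "hand": 50},
    {"dp": [0.4, -4.1, 0], "angular": [0, 0, -1.3], "hand": 50},
    {"dp": [0.5, -4.1, 0], "angular": [0, 0, -1.4], "hand": 50}
  ]
}}

```text
t: 12.5
tool_pos: [550.8, -98.8, 85.1]
tool_rot: [-0.175, -3.135, -0.0]
ft_force: [0.9, 0.1, -0.2]
grip_width: 0.629
```

>>> {"method": "apply_moves", "body": {
  "increments": [
    {"dp": [0.5, -4.1, 0], "angular": [0, 0, -1.3], "hand": 50},
    {"dp": [0.6, -4.1, 0], "angular": [0, 0, -1.4], "hand": 50},
    {"dp": [0.7, -4.1, 0], "angular": [0, 0, -1.3], "hand": 50},
    {"dp": [0, 0, 0], "angular": [0, 0, 0], "hand": 50},
    {"dp": [0, 0, 0], "angular": [0, 0, 0], "hand": 50}
  ]
}}

```text
t: 13.0
tool_pos: [522.3, -219.0, 85.2]
tool_rot: [-0.071, -3.139, -0.001]
ft_force: [0.7, 0.4, -0.5]
grip_width: 0.628
```

```bash
python3 - <<'E'
from plan import *
rows([521.8,-221.1,19.8],Rt(-2.4,7.6,1),n=4)
E
```

```text
now [ 522.3 -219.    85.2] ax [[-1.0, 0.04, -0.0], [0.04, 1.0, 0.0], [0.0, 0.0, -1.0]] q [-0.4   0.12 -0.07  1.38  0.   -0.35] d world [ -0.5  -2.1 -65.4] turn tool [ 0.03 -7.68 -0.18] t 13.0
{"dp":[0.01, -0.05, 1.63],"angular":[0.0, -1.9, -0.0]}
{"dp":[0.06, -0.06, 1.63],"angular":[0.0, -1.9, -0.1]}
{"dp":[0.12, -0.05, 1.63],"angular":[0.0, -1.9, -0.0]}
{"dp":[0.17, -0.06, 1.63],"angular":[0.0, -2.0, -0.1]}
end [ 521.8 -221.1   19.8]
```

>>> {"method": "apply_moves", "body": {
  "increments": [
    {"dp": [0, -0.05, 1.6], "angular": [0, -1.9, 0], "hand": 50},
    {"dp": [0.06, -0.06, 1.6], "angular": [0, -1.9, -0.1], "hand": 50},
    {"dp": [0.1, -0.05, 1.6], "angular": [0, -1.9, 0], "hand": 50},
    {"dp": [0.15, -0.06, 1.5], "angular": [0, -1.9, -0.1], "hand": 50},
    {"dp": [0, 0, 0], "angular": [0, 0, 0], "hand": 50}
  ]
}}

```text
t: 13.5
tool_pos: [521.2, -218.6, 20.3]
tool_rot: [0.057, 3.012, -0.001]
ft_force: [0.4, 0.5, -0.2]
grip_width: 0.63
```

>>> {"method": "apply_moves", "body": {
  "increments": [
    {"dp": [0, 0, 0], "angular": [0, 0, 0], "hand": 50},
    {"dp": [0, 0, 0], "angular": [0, 0, 0], "hand": 50},
    {"dp": [0, 0, 0], "angular": [0, 0, 0], "hand": 50},
    {"dp": [0, 0, 0], "angular": [0, 0, 0], "hand": 50}
  ]
}}

```text
t: 13.9
tool_pos: [523.5, -220.6, 23.6]
tool_rot: [0.059, 3.008, -0.005]
ft_force: [-0.3, 0.5, -1.4]
grip_width: 0.628
```

```bash
python3 - <<'E'
from plan import *
rows([521.8,-221.1,9],Rt(-2.4,7.6,1),n=3)
c=save('side','side10.png');print(get_obs()['ft_force'],get_obs()['tool_pos'])
cv2.imwrite('pics/s10.png',cv2.resize(c['frame'][90:155,205:330,::-1],None,fx=6,fy=6,interpolation=cv2.INTER_CUBIC))
E
```

```text
now [ 523.5 -220.6   23.6] ax [[-0.99, 0.04, 0.13], [0.04, 1.0, -0.01], [-0.13, -0.0, -0.99]] q [-0.42  0.03 -0.3   1.12  0.05 -0.38] d world [ -1.7  -0.5 -14.6] turn tool [-0.01  0.03  0.17] t 13.9
{"dp":[0.12, -0.02, 0.47],"angular":[-0.0, 0.0, 0.1]}
{"dp":[0.12, -0.02, 0.48],"angular":[-0.0, 0.0, 0.0]}
{"dp":[0.12, -0.01, 0.47],"angular":[-0.0, 0.0, 0.1]}
end [ 521.8 -221.1    9. ]
[ 0.04265209 -0.04826394  0.26239948] [ 523.37007401 -220.62651023   23.39842643]
```

View pics/s10.png

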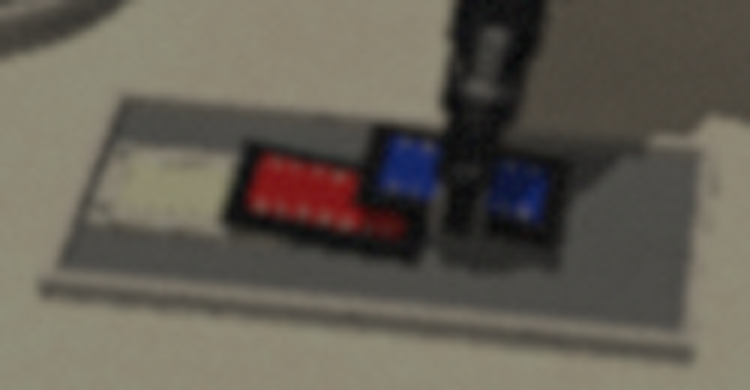

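Blue hovers at crop (470,190), over the low end of red and in line with it. I'm lowering it.

>>> {"method": "apply_moves", "body": {
  "increments": [
    {"dp": [0.12, 0, 0.5], "angular": [0, 0, 0.1], "hand": 50},
    {"dp": [0.12, 0, 0.5], "angular": [0, 0, 0], "hand": 50},
    {"dp": [0.1, 0, 0.3], "angular": [0, 0, 0], "hand": 50},
    {"dp": [0, 0, 0], "angular": [0, 0, 0], "hand": 50},
    {"dp": [0, 0, 0], "angular": [0, 0, 0], "hand": 50}
  ]
}}

```text
t: 14.45
tool_pos: [521.2, -220.5, 9.4]
tool_rot: [0.062, 3.009, -0.004]
ft_force: [1.2, 0.2, -0.3]
grip_width: 0.63
```

>>> {"method": "apply_moves", "body": {
  "increments": [
    {"dp": [0, 0, 0], "angular": [0, 0, 0], "hand": 50},
    {"dp": [0, 0, 0], "angular": [0, 0, 0], "hand": 50}
  ]
}}

```text
t: 14.65
tool_pos: [521.5, -220.6, 9.8]
tool_rot: [0.062, 3.008, -0.004]
ft_force: [0.2, -0.3, -0.3]
grip_width: 0.632
```

```bash
python3 - <<'E'
from plan import *
rows([521.8,-221.1,7],Rt(-2.4,7.6,1),n=1); print(get_obs()['ft_force'])
E
```

```text
now [ 521.5 -220.6    9.8] ax [[-0.99, 0.04, 0.13], [0.04, 1.0, -0.01], [-0.13, -0.0, -0.99]] q [-0.43  0.03 -0.32  1.1   0.05 -0.38] d world [ 0.3 -0.5 -2.8] turn tool [-0.    0.02  0.05] t 14.65
{"dp":[0.0, -0.05, 0.29],"angular":[-0.0, 0.0, 0.1]}
end [ 521.8 -221.1    7. ]
[ 0.24408743 -0.26385757 -0.26135118]
```

>>> {"method": "apply_moves", "body": {
  "increments": [
    {"dp": [0, -0.05, 0.1], "angular": [0, 0, 0], "hand": 50},
    {"dp": [0, 0, 0.1], "angular": [0, 0, 0], "hand": 50},
    {"dp": [0, 0, 0.05], "angular": [0, 0, 0], "hand": 50},
    {"dp": [0, 0, 0], "angular": [0, 0, 0], "hand": 50},
    {"dp": [0, 0, 0], "angular": [0, 0, 0], "hand": 50}
  ]
}}

```text
t: 15.15
tool_pos: [521.6, -221.0, 7.1]
tool_rot: [0.062, 3.008, -0.004]
ft_force: [-0.0, -0.2, -0.7]
grip_width: 0.623
```

>>> {"method": "apply_moves", "body": {
  "increments": [
    {"dp": [0, 0, 0.05], "angular": [0, 0, 0], "hand": 50},
    {"dp": [0, 0, 0], "angular": [0, 0, 0], "hand": 50},
    {"dp": [0, 0, 0], "angular": [0, 0, 0], "hand": 50}
  ]
}}

```text
t: 15.45
tool_pos: [521.7, -221.0, 6.7]
tool_rot: [0.062, 3.008, -0.004]
ft_force: [0.1, -0.7, -1.1]
grip_width: 0.63
```

>>> {"method": "apply_moves", "body": {
  "increments": [
    {"dp": [0, 0, 0.05], "angular": [0, 0, 0], "hand": 50},
    {"dp": [0, 0, 0], "angular": [0, 0, 0], "hand": 50},
    {"dp": [0, 0, 0], "angular": [0, 0, 0], "hand": 50}
  ]
}}

```text
t: 15.75
tool_pos: [521.8, -221.1, 6.2]
tool_rot: [0.062, 3.008, -0.004]
ft_force: [0.4, -0.5, 0.0]
grip_width: 0.629
```

>>> {"method": "apply_moves", "body": {
  "increments": [
    {"dp": [0, 0, 0.05], "angular": [0, 0, 0], "hand": 50},
    {"dp": [0, 0, 0], "angular": [0, 0, 0], "hand": 50},
    {"dp": [0, 0, 0], "angular": [0, 0, 0], "hand": 50}
  ]
}}

```text
t: 16.05
tool_pos: [521.8, -221.1, 6.1]
tool_rot: [0.062, 3.008, -0.004]
ft_force: [-3.1, 0.5, 5.5]
grip_width: 0.631
```

Contact again at 5.5 N, so I'm releasing and retracting.

>>> {"method": "apply_moves", "body": {
  "increments": [
    {"dp": [0, 0, 0], "angular": [0, 0, 0], "hand": 66},
    {"dp": [0, 0, 0], "angular": [0, 0, 0], "hand": 72},
    {"dp": [0, 0, 0], "angular": [0, 0, 0], "hand": 78},
    {"dp": [0, 0, 0], "angular": [0, 0, 0], "hand": 80},
    {"dp": [0, 0, -1], "angular": [0, 0, 0], "hand": 80}
  ]
}}

```text
t: 16.55
tool_pos: [519.7, -220.6, 14.5]
tool_rot: [0.062, 3.011, -0.003]
ft_force: [0.4, -0.4, -0.6]
grip_width: 0.798
```

>>> {"method": "apply_moves", "body": {
  "increments": [
    {"dp": [0, 0, -2], "angular": [0, 0, 0], "hand": 80},
    {"dp": [0, 0, -4], "angular": [0, 1.9, 0], "hand": 80},
    {"dp": [0, 0, -4], "angular": [0, 1.9, 0], "hand": 80},
    {"dp": [0, 0, -2], "angular": [0, 1.9, 0], "hand": 80},
    {"dp": [0, 0, 0], "angular": [0, 1.9, 0], "hand": 80}
  ]
}}

```text
t: 17.05
tool_pos: [508.6, -221.1, 139.8]
tool_rot: [0.064, 3.136, -0.004]
ft_force: [0.0, -0.0, -0.4]
grip_width: 0.802
```

>>> {"method": "apply_moves", "body": {
  "increments": [
    {"dp": [0, 4, 0], "angular": [0, 0, 0], "hand": 80},
    {"dp": [2, 4, -2], "angular": [0, 0, 0], "hand": 80},
    {"dp": [4, 3, -2], "angular": [0, 0, 0], "hand": 80},
    {"dp": [4, 2, -2], "angular": [0, 0, 0], "hand": 80},
    {"dp": [0, 0, 0], "angular": [0, 0, 0], "hand": 80}
  ]
}}

```text
t: 17.55
tool_pos: [413.3, -87.0, 197.9]
tool_rot: [0.061, 3.135, -0.001]
ft_force: [1.9, 0.5, 1.0]
grip_width: 0.796
```

>>> {"method": "apply_moves", "body": {
  "increments": [
    {"dp": [4, 4, -2], "angular": [0, 0, 0], "hand": 80},
    {"dp": [4, 4, -2], "angular": [0, 0, 0], "hand": 80},
    {"dp": [0, 4, 0], "angular": [0, 0, 0], "hand": 80},
    {"dp": [0, 0, 0], "angular": [0, 0, 0], "hand": 80},
    {"dp": [0, 0, 0], "angular": [0, 0, 0], "hand": 80}
  ]
}}

```text
t: 18.05
tool_pos: [353.4, 21.2, 227.1]
tool_rot: [0.06, 3.14, -0.0]
ft_force: [0.1, -1.1, -0.3]
grip_width: 0.799
```

```bash
python3 - <<'E'
from plan import *
from meas import rects
o=get_obs();print(o['t'],o['tool_pos'])
for n in ('side','top'):
    c=save(n,n+'11.png'); print(n,[ (k,rects(c,k,z)) for k,z in (('red',18),('blue',18),('green',8))])
    b=(90,155,205,330) if n=='side' else (125,265,325,410)
    s=6 if n=='side' else 4.2
    cv2.imwrite('pics/%s11c.png'%n,cv2.resize(c['frame'][b[0]:b[1],b[2]:b[3],::-1],None,fx=s,fy=s,interpolation=cv2.INTER_CUBIC))
E
```

```text
18.05 [353.4100616   21.18241446 227.07843045]
side [('red', [(590.2, -226.0, 54.3, 38.4, -10.38)]), ('blue', [(520.6, -220.9, 77.8, 36.3, -16.77)]), ('green', [])]
top [('red', [(589.4, -221.0, 48.2, 36.4, -5.64)]), ('blue', [(519.9, -218.9, 67.2, 35.8, -2.49)]), ('green', [(494.2, 266.4, 68.3, 38.2, 4.37)])]
```

View pics/side11c.png

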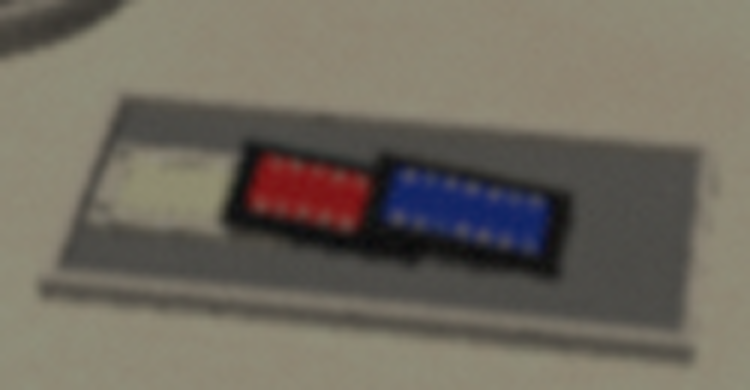

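View pics/top11c.png

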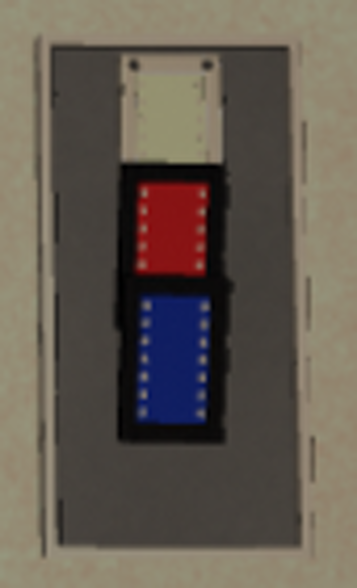

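View pics/side11.png

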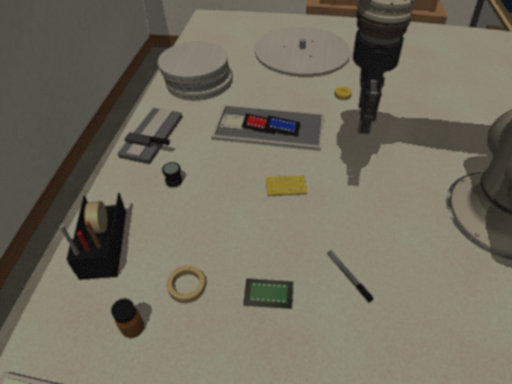

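```bash
python3 - <<'E'
from plan import *
for n in ('top11','side11'):
    c=np.load(f'pics/{n}.npy',allow_pickle=True).item()
    for k in ('red','blue'):
        cardfit(c,k,dict(tool_pos=np.array([580 if k=='red' else 520,-221,0.]),tool_rot=np.array([0,0,np.radians(-2.4)])))
E
```

```text
red tilt deg (tool x,y) [8.26 1.12] c 16.42 T x range [-10.7  29.6] y [-11.9  14.7] rms 1.27
blue tilt deg (tool x,y) [7.78 1.9 ] c 16.42 T x range [-31.4  29.4] y [-8.6 13.4] rms 18.59
red tilt deg (tool x,y) [6.99 1.44] c 18.25 T x range [-10.8  31. ] y [-16.6   8.3] rms 1.25
blue tilt deg (tool x,y) [7.5  3.19] c 18.37 T x range [-31.   30.7] y [-11.7  12. ] rms 1.16
```

Slopes are 7–8.3° on both cards and spacing is 60 mm. I'll take one wrist look from above to check yaw and straightness.

>>> {"method": "apply_moves", "body": {
  "increments": [
    {"dp": [-3, -4, 0], "angular": [0, 0, 0], "hand": 80},
    {"dp": [-4, -4, 0], "angular": [0, 0, 0], "hand": 80},
    {"dp": [-4, -4, 0], "angular": [0, 0, 0], "hand": 80},
    {"dp": [-4, -4, 0], "angular": [0, 0, 0], "hand": 80},
    {"dp": [-4, -4, 1], "angular": [0, 0, 0], "hand": 80}
  ]
}}

```text
t: 18.65
tool_pos: [517.6, -171.1, 218.2]
tool_rot: [0.069, 3.14, -0.001]
ft_force: [0.1, -0.0, 0.9]
grip_width: 0.798
```

>>> {"method": "apply_moves", "body": {
  "increments": [
    {"dp": [-2, -3.5, 1], "angular": [0, 0, 0], "hand": 80},
    {"dp": [0, 0, 0], "angular": [0, 0, 0], "hand": 80},
    {"dp": [0, 0, 0], "angular": [0, 0, 0], "hand": 80},
    {"dp": [0, 0, 0], "angular": [0, 0, 0], "hand": 80}
  ]
}}

```text
t: 19.05
tool_pos: [534.5, -203.4, 208.1]
tool_rot: [-0.066, -3.141, -0.0]
ft_force: [-0.1, 0.2, 0.8]
grip_width: 0.803
```

```bash
python3 - <<'E'
from plan import *
from meas import *
o=get_obs();print(o['t'],o['tool_pos'])
c=save('wrist','wrist12.png')
print([(k,rects(c,k,18)) for k in ('red','blue')]); 
for k in ('red','blue'): cardfit(c,k,dict(tool_pos=np.array([580 if k=='red' else 520,-221,0.]),tool_rot=np.array([0,0,np.radians(-2.4)])))
cv2.imwrite('pics/w12.png',cv2.resize(c['frame'][60:300,150:350,::-1],None,fx=2.5,fy=2.5,interpolation=cv2.INTER_CUBIC))
E
```

```text
19.05 [ 534.51922912 -203.41709529  208.10718416]
[('red', [(591.9, -224.4, 48.5, 37.8, -2.32)]), ('blue', [(521.8, -222.7, 68.6, 37.7, -2.38)])]
red tilt deg (tool x,y) [ 7.55 -0.01] c 16.71 T x range [-10.1  33.4] y [-17.9  14.7] rms 10.39
blue tilt deg (tool x,y) [ 7.63 -0.02] c 16.64 T x range [-30.9  34. ] y [-16.9  14.9] rms 3.18
```

View pics/w12.png

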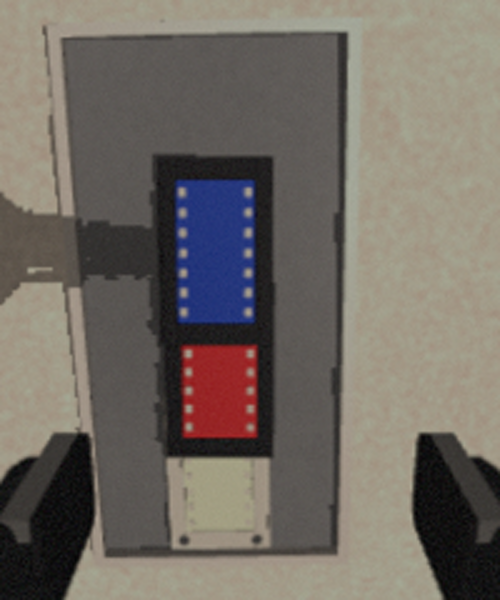

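The wrist view shows a straight shingled row with lead at crop (220,500), red (220,392) and blue (215,250). Yaw is -2.3° and -2.4°, slopes are 7.6°, and the robot is well clear. I'm handing it in.

```bash
python3 -c "
from rig import workorder; print(workorder.hand_in())"
```

```text
the job is handed in; nothing more can be done
None
```

The fan is done and handed in at about 19 s. I laid the red card on the last third of the lead card, then the blue card on red in the same way. Each was lowered at a 7.6° tilt to a soft contact of about 6 N and then released, with nothing dropped.

- **Slope:** the last wrist view measured 7.6° on both cards. The other cameras' rougher depth readings gave 7 to 8.3°.
- **Spacing:** centres are about 60 mm apart, both from lead to red and from red to blue.
- **Alignment:** the wrist view put both cards at about -2.3° yaw, matching the tray. The top view put red nearer -5°, but it is too coarse to trust there; the wrist view is sharper.
- **Lateral offset:** red sits about 2 mm to one side of the lead card's line. I left it and set blue about 1 mm back towards the line.
- **Other cards:** green measured in the same place before and after, and the yellow card was not touched. The gripper was clear of everything at hand-in.

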